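# Turn the swatch leaf over its rings and lay the block up for matching

## Task

On the finish-sample stand, turn the red-tabbed leaf over its rings to the other side so that its darker reverse shows, guiding it all the way down so that it does not slap over, and leave the blue and yellow leaves where they are. Then lay the planed hardwood block, same side up, in the middle of the stand's sample ledge with one of its long sides flush against the metal lip, ready to compare. Do not disturb the sanding block or the roll of tape.

Things in the scene. Friction and masses are not known exactly. Their poses are not given: they have to be found in the camera images.
- stand: Fixed ring-binder stand for stiff finish-sample leaves. Origin: underside of its 12 mm plywood base, on the table, below the middle of the ring axis. x runs along the row of four rings, away from the sample ledge (the ledge is the near, negative x end); y left, z up. Base under the V of leaves: x -75 to 80 mm, 150 mm wide. The leaves span x -75 to 75 mm.
- ring_axis (a point): Middle of the axis of the four steel rings (32 mm across), about which the leaves turn: 34 mm above the stand's origin; axes as the stand's. The leaves rise from the rings to either side as a V, before two grey sloped rests that lean 35 deg from vertical and reach 100 mm from this axis.
- lip_face (a point): Middle of the near face of the aluminium lip behind the sample ledge, at the height of the ledge's top (stand x = -100 mm, 12 mm above the table); axes as the stand's. The lip is 8 mm thick and rises 12 mm above the ledge. The plywood ledge, 120 mm wide, reaches from here 65 mm to negative x; the block goes on it.
- red_leaf (a joint): Red-tabbed leaf, rad: 0 = leaning right (stand's -y) 30 deg from vertical, as it starts, innermost; 0.524 upright; 1.047 fully turned, leaning left 30 deg. Swings freely (80 g, little damping), falls to the side it leans to. 150 mm along the rings, 4 mm thick, 8 to 118 mm from the ring axis, tab to 154 mm. Light wood on the face seen first, darker wood on the reverse.
- red_tab (a point): Point in the middle of the red tab's thickness, 136 mm from the ring axis, at stand x = -52 mm (the end near the ledge). The tab is 36 mm wide along the rings, 36 mm high (118 to 154 mm from the ring axis) and 4 mm thick. Axes of this point: x along the rings, y through the leaf, z along the leaf away from the rings.
- blue_leaf (a joint): Angle of the blue-tabbed leaf, behind the red one on the right, 33.5 deg from vertical: 0 as it must stay, grows as it is turned to the left. Same size, its tab is at stand x = 0.
- yellow_leaf (a joint): Angle of the yellow-tabbed leaf, already turned, on the left at 33.5 deg from vertical: 0 as it must stay, grows as it is turned back to the right. Same size, its tab is at stand x = +52 mm.
- block: Planed hardwood block, 45 mm (x) by 85 mm (y) by 38 mm high, 0.18 kg, with a hole in it, loose on the table, right of the long upright white fence board that stands about 60 mm high between it and the stand. Origin: centre of its underside.
- sanding_block: Cork sanding block with brown paper, 59 x 104 x 31 mm, loose on the table, long along its y; it may have changed places with the hardwood block. Origin: centre of its underside. Leave it alone.
- tape: Roll of black tape, 53 mm across, 19 mm high, loose on the table left of the ledge. Origin: centre of its underside. Leave it alone.
Things that resemble listed ones, but are neither listed nor needed, are in the scene too. Leave any pink or purple look-alike of the block alone.

How it is judged:
By the outcome, as a careful person would: the job done as asked, in the order asked, and still so for the second after the job is handed in, with the robot touching nothing.
It also fails if it takes over 61 s, if anything falls off the work surface, if the arm or the gripper's body presses on something with over 40 N, if the wrist force passes 120 N, or if a joint passes its speed limit or range.

## Robot

A 6-joint arm with a two-finger parallel gripper is mounted at the origin on a cart in front of the work surface, level with it; the furniture and walls round the work are solid. World frame = base frame: x ahead of the robot, y to its left, z up, the work surface at z = 0. Lengths are in m, angles in rad, forces in N, time in s.
With the tool pointing down it reaches from about 0.225 to 0.725 m from the base axis. Payload 3.1 kg.
Tool frame: the origin (TCP) lies midway between the tips of the shut fingers; the grasp point (between the pads) lies 19 mm behind it (robot.tcp_to_grasp is the distance from the TCP to the grasp point, in m); z points along the fingers, y is the line along which they close (so a half turn about z gives the same grasp; the last joint's range is limited). The gripper opens to 85 mm and grips with 20 to 120 N. Pads are 22 mm wide; open, the fingers measure 114 mm over their backs; the gripper's body (76 mm by 85 mm) begins 54 mm behind the grasp point. The pads swing forward as they close: fully open they stand 13 mm farther back than shut.
Start: joints at [1.189, 0.048, 0.099, 1.622, 0, 1.443], TCP at [0.132, 0.508, 0.198] pointing down, gripper open.
Joint ranges: [-2.91, 2.91], [-0.99, 1.94], [-1.21, 1.42], [-2.12, 2.29], [-1.49, 1.47], [-3.14, 3.14]. Speed limits (rad/s): [2.79, 2.79, 3.14, 3.14, 3.14, 3.14].

## Interface

Orientations are given as a rotation vector (axis times angle).
In Python, from bench import robot, camera, ticket gives the robot as it stands.
- The arm moves only by the tool step_arm, never from a script. Its argument "plan" is a list of rows, each a list of 7 numbers: the turn, a rotation vector about the tool's x, y, z scaled (see below), then the shift along the tool's x, y, z scaled (see below), then the opening, from -1 (shut) to 1 (fully open). In form: [[wx, wy, wz, x, y, z, fingers], ...]. A call has exactly 8 rows; each row shifts and turns the commanded pose from where the row before left it, along the tool's axes as they then stand; what a row does not reach is not made up. The controller multiplies each number of a shift by 30 mm and each number of a turn by 4 degrees. A row lasts 1/8 s, in which the tool goes at most 62.5 mm and 10.7 degrees, less where a joint would pass 70% of its speed; a pose out of reach is approached as far as the arm can. A call with a number of a shift or a turn outside -1 to 1 is refused whole. A call with a gripper value outside its range is refused whole. The fingers move at their own pace and stop on an object; "force" is the grip in N (left out, the last holds). Time passes only in rows, so rows that do not move let the fingers close, or fill a call up. It gives the time, the measured TCP pose, the force, the opening and the grip force at its end, in the units of the state.
- robot.get_state(): the state, without advancing time (a new reading comes with each control period).
- camera(name): name is "scene" or "side" or "wrist"; returns a dict with "frame" (384x512x3 uint8, blue, green, red), "fx", "fy", "cx", "cy" (pixels), "cam_to_world" (4x4, takes a point from camera to world coordinates); the wrist camera has in their place "T_tool_cam" (4x4, takes a point from camera to tool coordinates, whose origin is the TCP and whose axes are the flange's). Camera axes: x right, y down, z forward; pixel columns grow to the right and rows downward; lengths in m; the calibration is good to about 2 mm. A picture is of the moment at which its call begins: read the wrist's pose just before it. There is no depth.
- ticket.sign_off(): hands the job in; it is judged then, once.
The state is a dict: "t": time; "joint_positions": joint angles; "joint_vel": joint speeds; "joint_efforts": joint torques, N m; "tool_pos": TCP position; "tool_rot": TCP orientation; "ft_force": force on the tool from outside, world axes, zero at the start; "torque": the same for the moment, N m; "gripper_width": finger opening in m; "gripper_force": force on a finger pad.
Only numpy, scipy, OpenCV 4.12 (cv2) and the standard library are available. Lean on these libraries where they do the work, as an engineer would, in place of code of your own. Each camera call takes 0.05 s, during which the arm holds its last target. There are 200 camera calls.

## Working session

There is one attempt and no reset: what is moved stays moved. The work goes in short steps, Python scripts to look and compute and a tool call to move; the robot and the scene stay as the last step left them, time stands still between calls to the robot, and variables do not carry over. Pictures are saved under pics/ and viewed, at most 10 in all, crops included, and the job is handed in when it is done.

Besides the shell and the picture viewer there is one more tool, called after "Emit:" as name(argument=value, ...), one argument or row to a line, values as JSON. step_arm: Moves the arm, as the interface text tells. Its arguments: {"type":"object","properties":{"plan":{"type":"array"},"force":{"type":"number"}},"required":["plan"]}

```bash
mkdir -p pics; ls
python3 - <<'E'
from bench import robot,camera
import cv2,numpy as np,json
s=robot.get_state();print(s)
ims=[]
for n in("scene","side"):
    c=camera(n);cv2.imwrite(f"pics/{n}0.png",cv2.resize(c["frame"],(800,600)));cv2.imwrite(f"pics/{n}0raw.png",c["frame"])
    print(n,c["fx"],c["fy"],c["cx"],c["cy"],np.round(c["cam_to_world"],4).tolist())
c=camera("wrist");cv2.imwrite("pics/wrist0.png",c["frame"]);print(c["fx"],c["cx"],c["cy"],np.round(c["T_tool_cam"],4).tolist())
E
```

```text
pics
{'t': 0.0, 'joint_positions': array([1.18921314e+00, 4.87331779e-02, 9.75867077e-02, 1.62200595e+00,
       1.47788076e-05, 1.44300897e+00]), 'joint_vel': array([-0.00014878,  0.00082776, -0.00044959, -0.00254198, -0.00231852,
       -0.00010841]), 'joint_efforts': array([ 5.78593281e-04, -3.38781202e+01,  3.20014751e+01,  2.01174180e-02,
       -5.60568594e-05,  5.40397934e-06]), 'tool_pos': array([0.1315569 , 0.50753205, 0.19632082]), 'tool_rot': array([-0.3975153 , -3.11572689,  0.00357502]), 'ft_force': array([ 1.03947128, -0.31209479, -0.94295375]), 'torque': array([ 0.01503281,  0.00536861, -0.00835282]), 'gripper_force': 0.0, 'gripper_width': 0.08572320093963354}
scene 384.45753192177136 384.45753192177136 253.65497859409086 191.58171559259588 [[0.9853, 0.1423, -0.0949, 0.7478], [0.1707, -0.8519, 0.4952, -0.4621], [-0.0104, -0.5041, -0.8636, 1.1146], [0.0, 0.0, 0.0, 1.0]]
side 470.97684166565034 470.97684166565034 256.0355485449579 194.87255952516654 [[0.43, -0.6275, 0.6491, -0.1737], [-0.9028, -0.2969, 0.3111, -0.2841], [-0.0025, -0.7198, -0.6942, 0.9607], [0.0, 0.0, 0.0, 1.0]]
320.0857563353726 256.53743651071886 189.3483449052525 [[-0.0009, -0.965, -0.2622, 0.0657], [1.0, -0.0008, -0.0002, 0.0011], [0.0, -0.2622, 0.965, -0.1767], [0.0, 0.0, 0.0, 1.0]]
```

View pics/scene0.png

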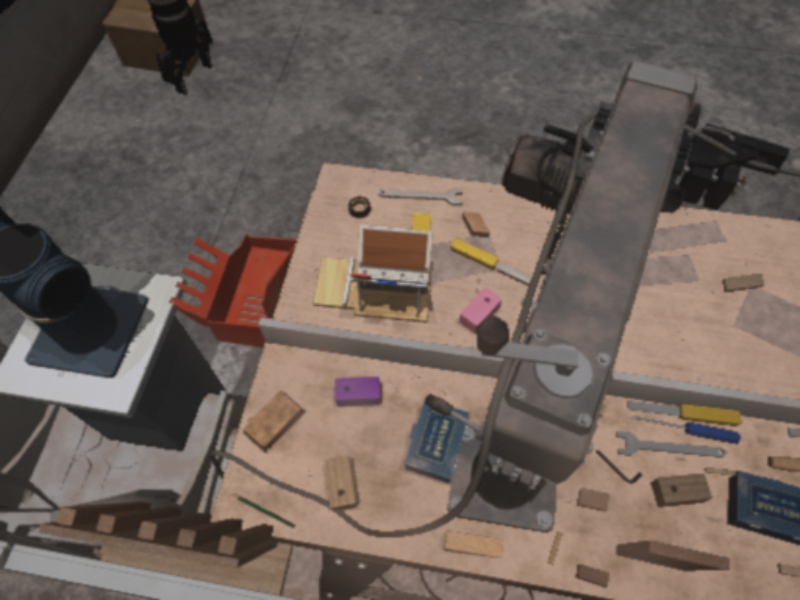

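View pics/side0.png

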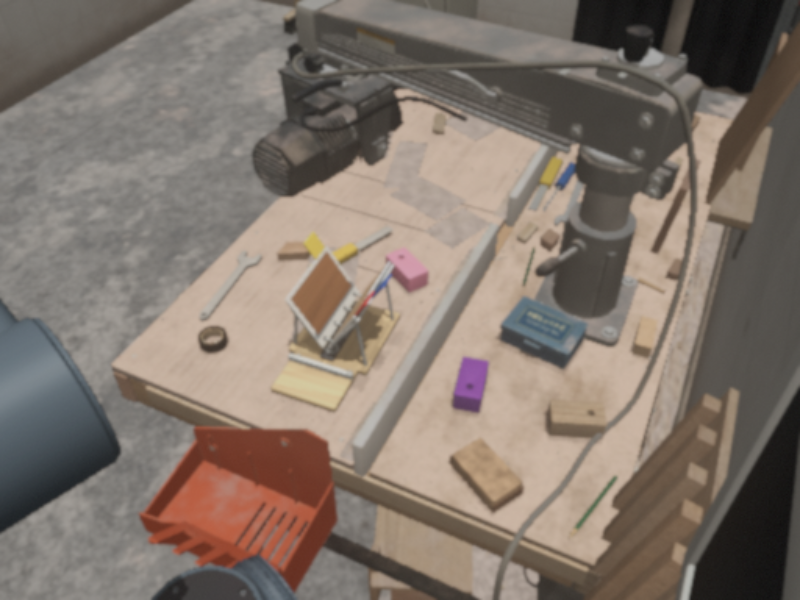

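The scene view shows the stand at about (375,275), with its ledge at (333,282). The holed hardwood block is at (341,483) and the cork block at (272,420). The fence runs between them, and a saw arm hangs overhead on the right. Next I'll zoom in.

```bash
cat > h.py <<'E'
import numpy as np,cv2
from scipy.spatial.transform import Rotation as R
C={"scene":(384.4575,253.655,191.5817,np.array([[0.9853,0.1423,-0.0949,0.7478],[0.1707,-0.8519,0.4952,-0.4621],[-0.0104,-0.5041,-0.8636,1.1146]])),
"side":(470.9768,256.0355,194.8726,np.array([[0.43,-0.6275,0.6491,-0.1737],[-0.9028,-0.2969,0.3111,-0.2841],[-0.0025,-0.7198,-0.6942,0.9607]]))}
def ray(n,u,v):
    f,cx,cy,T=C[n];d=T[:,:3]@np.array([(u-cx)/f,(v-cy)/f,1]);return T[:,3],d
def onz(n,u,v,z):
    o,d=ray(n,u,v);return o+d*(z-o[2])/d[2]
def proj(n,P):
    f,cx,cy,T=C[n];q=T[:,:3].T@(np.asarray(P)-T[:,3]);return np.array([f*q[0]/q[2]+cx,f*q[1]/q[2]+cy])
def tri(u1,v1,u2,v2):
    o1,d1=ray("scene",u1,v1);o2,d2=ray("side",u2,v2)
    t=np.linalg.lstsq(np.c_[d1,-d2],o2-o1,rcond=None)[0];a=o1+d1*t[0];b=o2+d2*t[1];return (a+b)/2,np.linalg.norm(a-b)
E
python3 - <<'E'
import cv2,numpy as np
a=cv2.imread("pics/scene0raw.png");b=cv2.imread("pics/side0raw.png")
def crop(i,x,y,w,h,k):
    o=cv2.resize(i[y:y+h,x:x+w],None,fx=k,fy=k,interpolation=cv2.INTER_CUBIC)
    for g in range(x-x%20+20,x+w,20): cv2.line(o,((g-x)*k,0),((g-x)*k,8),(0,0,255),1);cv2.putText(o,str(g),((g-x)*k,18),0,.35,(0,0,255),1)
    for g in range(y-y%20+20,y+h,20): cv2.line(o,(0,(g-y)*k),(8,(g-y)*k),(0,0,255),1);cv2.putText(o,str(g),(9,(g-y)*k+4),0,.35,(0,0,255),1)
    return cv2.resize(o,None,fx=1,fy=1)
s1=crop(a,195,125,90,85,4);s2=crop(b,165,150,100,120,4)
s3=crop(a,150,240,90,90,3);s4=crop(b,280,220,120,110,3)
O=np.zeros((600,800,3),np.uint8)
O=np.zeros((600,800,3),np.uint8)
O[:340,:360]=s1;O[:480,360:760]=s2;O[340:600,:270]=s3[:260]
cv2.imwrite("pics/z1.png",O)
E
```

```text
(no output)
```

View pics/z1.png

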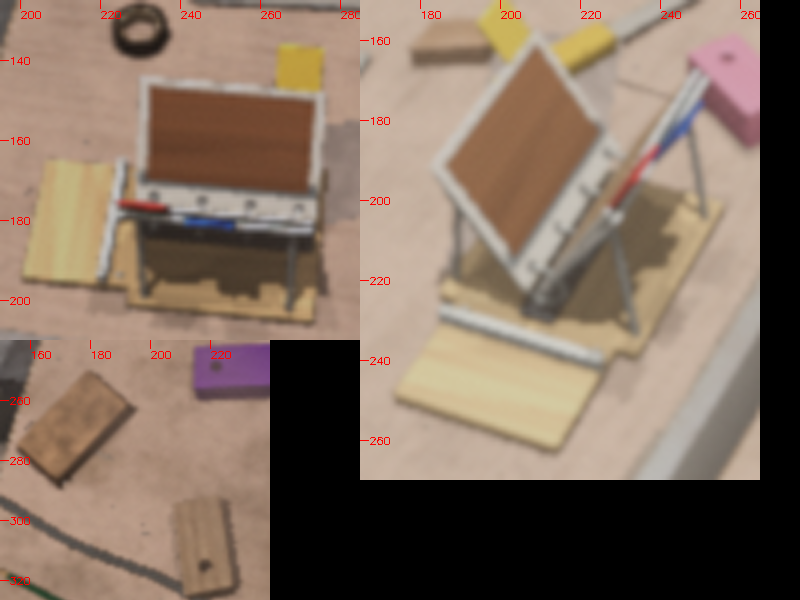

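The zoom shows the ledge corners in scene px at (206.7,165) and (200.5,194). The base's near edge runs from (227,201) to (274,205) in scene and from (235,239) to (255,201) in side. The red tab is at scene (231,177) and side (234,195). The block is upright with its hole near one end.

Run:
```python
from h import *
np.set_printoptions(precision=4,suppress=True)
a=cv2.imread("pics/scene0raw.png");b=cv2.imread("pics/side0raw.png")
L=[onz("scene",206.7,165,.012),onz("scene",200.5,194.2,.012),onz("side",173.8,249.3,.012),onz("side",214,261.7,.012)]
B=[onz("scene",227,200.7,.012),onz("scene",273.7,204.5,.012),onz("side",235,238.2,.012),onz("side",255.5,201,.012)]
print("ledge",*L);print("base",*B);print("tab",tri(231,176.7,234,195))
# fit stand pose: known pts
loc=np.array([[-.165,.06],[-.165,-.06]]*2+[[-.075,-.075],[.08,-.075]]*2);W=np.array([p[:2] for p in L+B])
lc=loc.mean(0);wc=W.mean(0);H=(loc-lc).T@(W-wc);th=np.arctan2(H[0,1]-H[1,0],H[0,0]+H[1,1]);c,s=np.cos(th),np.sin(th);Rm=np.array([[c,-s],[s,c]])
t=wc-Rm@lc;print("stand",t,np.degrees(th));print((W-(loc@Rm.T+t))*1000)
for n,q in(("tab",[-.052,-.068,.034+.1178]),):print(n,Rm@q[:2]+t,q[2])
# block masks: local saturation of wood vs table
for n,i,box in(("scene",a,(195,280,235,325)),):
    print(cv2.cvtColor(i,cv2.COLOR_BGR2HSV)[box[1]+10:box[3]-5:8,box[0]:box[2]:5].tolist())
# block corners by eye (top face) scene crop3 origin 150,240,k3 y offset 340
for u,v in((172,503),(221,498),(238,585),(190,597)):
    uu,vv=150+u/3,240+(v-340)/3;print(uu,vv,onz("scene",uu,vv,.038),onz("scene",uu,vv,0))
# tape, cork, fence
print("cork",onz("scene",272*.64,418*.64,.031),"tape",onz("scene",230,150,.0),"purple",onz("scene",358*.64,391*.64,.03))
print("fence", onz("scene",265*.64,322*.64,.06),onz("scene",500*.64,352*.64,.06))
O=np.zeros((600,800,3),np.uint8)
x,y,w,h=295,235,120,90;O[:450,:600]=cv2.resize(b[y:y+h,x:x+w],None,fx=5,fy=5,interpolation=cv2.INTER_CUBIC)
cv2.imwrite("pics/z2.png",O[:450,:600])
```

```text
ledge [0.4479 0.2485 0.012 ] [0.4546 0.1312 0.012 ] [0.4387 0.2464 0.012 ] [0.448  0.1324 0.012 ]
base [0.5463 0.1216 0.012 ] [0.6993 0.1329 0.012 ] [0.5402 0.1203 0.012 ] [0.6899 0.1316 0.012 ]
tab (array([0.5657, 0.1322, 0.145 ]), np.float64(0.0022291576163888448))
stand [0.6115 0.2012] 4.031194135497661
[[ 5.1663 -1.0374]
 [ 3.4648  1.4489]
 [-4.0545 -3.1301]
 [-3.1821  2.6606]
 [ 4.3585  0.4948]
 [ 2.7052  0.8711]
 [-1.7465 -0.8314]
 [-6.7117 -0.4763]]
tab [0.5644 0.1297] 0.1518
[[[11, 71, 180], [12, 73, 171], [12, 72, 167], [12, 74, 166], [12, 75, 160], [12, 73, 167], [12, 76, 157], [12, 74, 158]], [[12, 68, 184], [11, 68, 181], [12, 70, 178], [13, 88, 147], [14, 90, 150], [13, 87, 153], [11, 78, 105], [12, 75, 159]], [[12, 69, 180], [12, 68, 180], [11, 70, 182], [14, 91, 146], [13, 90, 150], [13, 90, 153], [13, 86, 122], [12, 76, 158]], [[12, 63, 126], [12, 69, 180], [12, 71, 177], [13, 86, 151], [14, 91, 143], [13, 94, 117], [13, 87, 146], [11, 74, 163]]]
207.33333333333334 294.3333333333333 [ 0.5582 -0.1955  0.038 ] [ 0.5515 -0.186   0.    ]
223.66666666666669 292.6666666666667 [ 0.6025 -0.1831  0.038 ] [ 0.5974 -0.1733  0.    ]
229.33333333333331 321.6666666666667 [ 0.6342 -0.2578  0.038 ] [ 0.6302 -0.2506  0.    ]
213.33333333333334 325.6666666666667 [ 0.5937 -0.2753  0.038 ] [ 0.5883 -0.2687  0.    ]
cork [ 0.4425 -0.1333  0.031 ] tape [0.5122 0.3332 0.    ] purple [ 0.5908 -0.0532  0.03  ]
fence [0.3825 0.0479 0.06  ] [0.8494 0.0596 0.06  ]
```

View pics/z2.png

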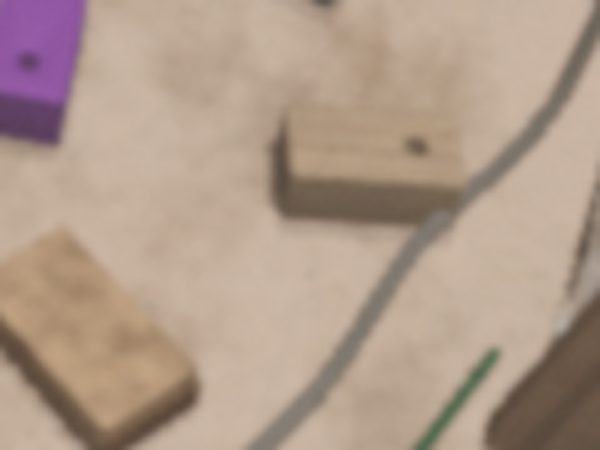

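The side view agrees: a holed block at about (370,145) in the crop, the purple look-alike at its left, the cork block lower left, and the hose passing nearby. First move: up and towards the stand.

Emit:
step_arm(
  plan=[
    [0,0,0,-0.5,-0.3,-0.6,1],
    [0,0,0,-0.9,-0.5,-0.6,1],
    [0,0,0,-0.9,-0.5,-0.6,1],
    [0,0,0,-0.9,-0.5,-0.3,1],
    [0,0,0,-0.9,-0.5,-0.3,1],
    [0,0,0,-0.9,-0.5,0,1],
    [0,0,0,-0.9,-0.5,0,1],
    [0,0,0,-0.9,-0.5,0,1],
  ],
)

```text
t: 1.15
tool_pos: [0.3019, 0.345, 0.2711]
tool_rot: [0.398, 3.115, 0.002]
ft_force: [-0.0, -0.3, -1.0]
gripper_width: 0.0855
gripper_force: 0.0
```

```bash
cat >> h.py <<'E'
np.set_printoptions(precision=4,suppress=True)
def cur():
    from bench import robot
    s=robot.get_state();return s,s["tool_pos"],R.from_rotvec(s["tool_rot"])
def down(yaw,tilt=0):  # tool x at yaw+180deg in plane (deg); tilt>0: tool top leans to stand -y
    x=np.array([-np.cos(np.radians(yaw)),-np.sin(np.radians(yaw)),0])
    z=np.array([0,0,-1.]);M=np.c_[x,np.cross(z,x),z]
    return R.from_rotvec(x*np.radians(-tilt))*R.from_matrix(M)
def plan(p1,R1,n,p0=None,R0=None):
    "straight, even rows; returns rounded rows and the pose they end at"
    if p0 is None:_,p0,R0=cur()
    w=(R0.inv()*R1).as_rotvec()/n;rows=[];p=p0.copy();r=R0
    for k in range(n):
        tp=p0+(p1-p0)*(k+1)/n
        row=np.r_[np.round(np.degrees(w)/4,2),np.round(r.inv().apply(tp-p)/.03,2)]
        p=p+r.apply(row[3:]*.03);r=r*R.from_rotvec(np.radians(row[:3]*4));rows.append(row)
        print([float(v) for v in row])
    print("end",p,(r.inv()*R1).magnitude());return p,r
E
python3 - <<'E'
from h import *
s,p,r=cur();print(s["t"],p,s["tool_rot"],s["joint_positions"],s["ft_force"])
d=down(4,30);print(d.as_matrix())
for q in((287,112,.038),(462,112,.038),(462,182,.038),(285,180,.038),(285,217,0),(440,222,0)):print("blk side",onz("side",295+q[0]/5,235+q[1]/5,q[2]))
print("motor",tri(326,105,173,109), "motor bottom",tri(500*.64,195*.64,300*.64,185*.64))
# hose matching: epipolar
sc=[(215,455),(270,480),(340,510),(380,533),(430,515),(470,465),(492,400)]
sd=[(497,575),(520,510),(545,465),(580,432),(620,400),(645,360),(665,300),(680,220),(692,130)]
def dense(P):
    P=np.array(P)*.64;return np.concatenate([np.linspace(P[i],P[i+1],12) for i in range(len(P)-1)])
D=dense(sd)
for u in dense(sc)[::5]:
    best=min(((tri(*u,*v)) for v in D),key=lambda t:t[1]);print("hose",u,best[0],round(best[1],4))
plan(np.array([.525,.13,.28]),down(4),8)
E
```

```text
1.15 [0.3019 0.345  0.2711] [0.3985 3.1146 0.0016] [ 0.7059 -0.0939  0.1081  1.7709 -0.0005  0.9604] [-0.0481 -0.2826 -0.9993]
[[-0.9976 -0.0604 -0.0349]
 [-0.0698  0.8639  0.4988]
 [ 0.      0.5    -0.866 ]]
blk side [ 0.5896 -0.1826  0.038 ]
blk side [ 0.6267 -0.2609  0.038 ]
blk side [ 0.5845 -0.2715  0.038 ]
blk side [ 0.549 -0.194  0.038]
blk side [ 0.5569 -0.1971  0.    ]
blk side [ 0.5869 -0.2673  0.    ]
motor (array([0.8237, 0.4736, 0.142 ]), np.float64(0.00808512686387414)) motor bottom (array([0.8118, 0.3961, 0.1343]), np.float64(0.015783279023774948))
hose [137.6 291.2] [ 0.4799 -0.2941  0.3677] 0.0
hose [153.6    298.4727] [ 0.503  -0.2943  0.3285] 0.0004
hose [169.6    305.7455] [ 0.4988 -0.2717  0.1754] 0.0001
hose [185.0182 312.4364] [ 0.5328 -0.2746  0.1441] 0.0002
hose [205.3818 321.1636] [ 0.5962 -0.2963  0.1976] 0.0001
hose [219.9273 327.7382] [ 0.6272 -0.2972  0.1549] 0.0008
hose [231.5636 334.4291] [ 0.6554 -0.3001  0.1258] 0.006
hose [243.2  341.12] [ 0.6848 -0.3033  0.0954] 0.0114
hose [254.8364 336.9309] [ 0.7052 -0.2678 -0.0656] 0.0002
hose [269.3818 331.6945] [ 0.7442 -0.2115 -0.2546] 0.0001
hose [279.8545 323.7818] [ 0.7652 -0.2873  0.2714] 0.002
hose [291.4909 309.2364] [ 0.7819 -0.2743  0.3545] 0.0006
hose [300.8 297.6] [ 0.7935 -0.2648  0.4121] 0.0009
hose [307.2    278.6909] [ 0.7971 -0.2497  0.4397] 0.0236
hose [313.6    259.7818] [ 0.8003 -0.2339  0.4469] 0.0589
[0.0, 0.0, -0.58, -1.13, -0.63, -0.04]
[0.0, 0.0, -0.58, -1.09, -0.68, -0.03]
[0.0, 0.0, -0.58, -1.07, -0.72, -0.04]
[0.0, 0.0, -0.58, -1.04, -0.77, -0.03]
[0.0, 0.0, -0.58, -1.01, -0.8, -0.04]
[0.0, 0.0, -0.58, -0.98, -0.85, -0.04]
[0.0, 0.0, -0.58, -0.94, -0.89, -0.03]
[0.0, 0.0, -0.58, -0.9, -0.92, -0.04]
end [0.525  0.1299 0.28  ] 0.0019731155964106545
```

Emit:
step_arm(
  plan=[
    [0,0,-0.58,-0.95,-0.55,-0.03,1],
    [0,0,-0.58,-0.95,-0.6,-0.03,1],
    [0,0,-0.58,-0.95,-0.65,-0.03,1],
    [0,0,-0.58,-0.95,-0.7,-0.03,1],
    [0,0,-0.58,-0.9,-0.7,-0.03,1],
    [0,0,-0.58,-0.9,-0.75,-0.03,1],
    [0,0,-0.58,-0.85,-0.8,-0.03,1],
    [0,0,-0.58,-0.5,-0.5,-0.03,1],
  ],
)

```text
t: 2.15
tool_pos: [0.4909, 0.1627, 0.278]
tool_rot: [-0.109, 3.138, -0.001]
ft_force: [0.6, 0.6, -0.4]
gripper_width: 0.0856
gripper_force: 0.0
```

Run:
```python
from h import *
from bench import camera
s,p,r=cur();print(s["t"],p,s["tool_rot"],s["joint_positions"])
c=camera("wrist");cv2.imwrite("pics/w1.png",c["frame"]);np.savez("w1.npz",p=p,r=r.as_matrix(),T=c["T_tool_cam"],k=[c["fx"],c["cx"],c["cy"]])
f=cv2.resize(c["frame"],(768,576),interpolation=cv2.INTER_CUBIC);cv2.imwrite("pics/w1b.png",f)
```

```text
2.15 [0.4909 0.1627 0.278 ] [-0.1088  3.1384 -0.0008] [ 0.1908  0.0636  0.2778  1.7837 -0.0007  0.1215]
```

View pics/w1b.png

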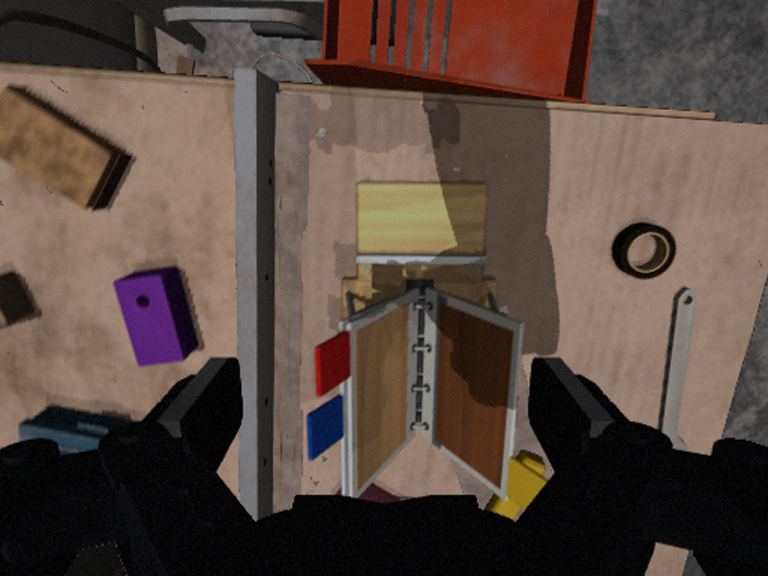

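The wrist view (768x576) shows these:
- **Ledge:** corners at (357,182) and (486,182), with the lip base at row 256.
- **Red tab:** corners at (316,345), (349,332), (350,379) and (316,395).
- **Blue tab:** about (325,427).
- **Stand:** almost aligned with the image.

Next I'll solve the stand's pose.

```bash
cat >> h.py <<'E'
def wray(npz,u,v):
    d=np.load(npz);f,cx,cy=d["k"];T=d["T"];M=d["r"]
    o=d["p"]+M@T[:3,3];return o,M@T[:3,:3]@np.array([(u-cx)/f,(v-cy)/f,1])
def wz(npz,u,v,z):
    o,d=wray(npz,u,v);return o+d*(z-o[2])/d[2]
E
python3 - <<'E'
from h import *
W=np.array([wz("w1.npz",u/1.5,v/1.5,.012)[:2] for u,v in((486,182),(357,182),(486,256),(356,256))])
print(W)
loc=np.array([[-.165,.06],[-.165,-.06],[-.1,.06],[-.1,-.06]])
lc=loc.mean(0);wc=W.mean(0);H=(loc-lc).T@(W-wc);th=np.arctan2(H[0,1]-H[1,0],H[0,0]+H[1,1]);c,s=np.cos(th),np.sin(th);Rm=np.array([[c,-s],[s,c]])
t=wc-Rm@lc;print("stand",t,np.degrees(th),((W-t)@Rm-loc)*1000)
# tab corners: intersect the rays with the leaf plane at 30 deg
ax=np.r_[t,.034];ex=np.r_[Rm[:,0],0];ey=np.r_[Rm[:,1],0]
for a in(28,30,32):
    ez=-np.sin(np.radians(a))*ey+np.array([0,0,np.cos(np.radians(a))]);nn=np.cross(ez,ex)
    Q=[]
    for u,v in((316,345),(349,332),(350,379),(316,395)):
        o,d=wray("w1.npz",u/1.5,v/1.5);P=o+d*((ax-o)@nn)/(d@nn);Q.append([(P-ax)@ex,(P-ax)@ez])
    print(a,np.array(Q).round(4).tolist())
import numpy as np
E
```

```text
[[0.4445 0.2518]
 [0.4524 0.1355]
 [0.5122 0.2602]
 [0.5206 0.1382]]
stand [0.6146 0.2059] 4.103219664006869 [[-1.4184 -2.0867]
 [-1.7849  1.4   ]
 [ 1.7903  1.4844]
 [ 1.413  -0.7977]]
28 [[-0.0774, 0.1626], [-0.073, 0.1245], [-0.0375, 0.1246], [-0.0442, 0.1649]]
30 [[-0.0737, 0.1555], [-0.0701, 0.1181], [-0.0337, 0.1183], [-0.0393, 0.1577]]
32 [[-0.0703, 0.1491], [-0.0674, 0.1125], [-0.0303, 0.1127], [-0.0349, 0.1513]]
```

```bash
cat >> h.py <<'E'
YAW=4.1;_a=np.radians(YAW);EX=np.array([np.cos(_a),np.sin(_a),0]);EY=np.array([-np.sin(_a),np.cos(_a),0]);ZZ=np.array([0,0,1.]);AX=np.array([.6135,.2045,.034])
def leaf(th,rad,x=-.053,off=0):  # th deg from vertical, + leaning right; off along tool y (left)
    t=np.radians(th);ez=-np.sin(t)*EY+np.cos(t)*ZZ;ey=np.cos(t)*EY+np.sin(t)*ZZ
    return AX+EX*x+ez*rad+ey*off, down(YAW,th)
E
python3 - <<'E'
from h import *
P,Q=leaf(30,.184,off=.002)
print(P);p,r=plan(P,Q,8);print()
P,Q=leaf(30,.124,off=.002);plan(P,Q,4,p,r)
E
```

```text
[0.5671 0.1107 0.1943]
[-0.94, 0.01, -0.0, -0.29, -0.23, 0.35]
[-0.94, 0.01, -0.0, -0.3, -0.25, 0.33]
[-0.94, 0.01, -0.0, -0.29, -0.28, 0.31]
[-0.94, 0.01, -0.0, -0.3, -0.29, 0.3]
[-0.94, 0.01, -0.0, -0.3, -0.31, 0.28]
[-0.94, 0.01, -0.0, -0.29, -0.33, 0.25]
[-0.94, 0.01, -0.0, -0.3, -0.35, 0.23]
[-0.94, 0.01, -0.0, -0.29, -0.36, 0.21]
end [0.567  0.1107 0.1944] 0.0034086742218323142

[-0.0, -0.01, -0.01, -0.0, 0.0, 0.5]
[-0.0, -0.01, -0.01, -0.0, 0.0, 0.5]
[-0.0, -0.01, -0.01, -0.0, 0.0, 0.5]
[-0.0, -0.01, -0.01, -0.0, 0.0, 0.5]
end [0.5648 0.1405 0.1424] 0.001463477346748763
```

Emit:
step_arm(
  plan=[
    [-0.94,0,0,-0.3,-0.23,0.35,0],
    [-0.94,0,0,-0.3,-0.25,0.33,0],
    [-0.94,0,0,-0.3,-0.28,0.31,0],
    [-0.94,0,0,-0.3,-0.29,0.3,0],
    [-0.94,0,0,-0.3,-0.31,0.28,0],
    [-0.94,0,0,-0.29,-0.33,0.25,0],
    [-0.94,0,0,-0.29,-0.35,0.23,0],
    [-0.94,0,0,-0.29,-0.36,0.2,0],
  ],
  force=30,
)

```text
t: 3.2
tool_pos: [0.565, 0.1138, 0.1948]
tool_rot: [0.105, -3.016, -0.812]
ft_force: [-0.5, 0.0, -0.1]
gripper_width: 0.043
gripper_force: 0.0
```

Run:
```python
from h import *
from bench import camera
s,p,r=cur();print(p,s["gripper_width"])
c=camera("wrist");np.savez("w2.npz",p=p,r=r.as_matrix(),T=c["T_tool_cam"],k=[c["fx"],c["cx"],c["cy"]])
cv2.imwrite("pics/w2.png",cv2.resize(c["frame"],(768,576)))
h=cv2.cvtColor(c["frame"],cv2.COLOR_BGR2HSV)
m=((h[...,0]<6)|(h[...,0]>174))&(h[...,1]>170)&(h[...,2]>60)
m=m.astype(np.uint8);m[:150]=0
cs=cv2.findContours(m,0,2)[0];c0=max(cs,key=cv2.contourArea);print(cv2.contourArea(c0),cv2.boxPoints(cv2.minAreaRect(c0)))
P,Q=leaf(30,.124,off=.002);plan(P,Q,5)
```

```text
[0.565  0.1138 0.1948] 0.04301454687953788
270.0 [[245. 170.]
 [251. 170.]
 [251. 228.]
 [245. 228.]]
[0.01, 0.0, -0.02, -0.01, 0.01, 0.38]
[0.01, 0.0, -0.02, -0.02, 0.0, 0.37]
[0.01, 0.0, -0.02, -0.01, 0.01, 0.38]
[0.01, 0.0, -0.02, -0.01, 0.01, 0.38]
[0.01, 0.0, -0.02, -0.02, 0.0, 0.38]
end [0.5651 0.1406 0.1422] 0.0016566758404946446
```

View pics/w2.png

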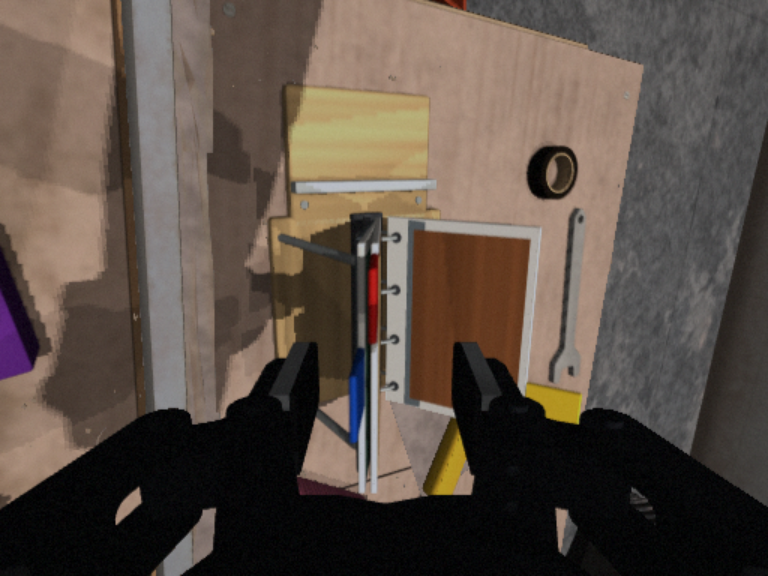

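The tool is aligned edge-on with the leaf. The tab sits at about u=373, and the fingers are centred at about u=386 and slightly forward of it. I'll correct about 3 mm in each direction and descend.

Emit:
step_arm(
  plan=[
    [0,0,0,0.05,-0.05,0.37,0],
    [0,0,0,0.05,-0.05,0.37,0],
    [0,0,0,0,0,0.37,0],
    [0,0,0,0,0,0.37,0],
    [0,0,0,0,0,0.37,-0.2],
    [0,0,0,0,0,0,-0.5],
    [0,0,0,0,0,0,-0.6],
    [0,0,0,0,0,0,-0.6],
  ],
)

```text
t: 4.25
tool_pos: [0.5603, 0.1395, 0.1446]
tool_rot: [0.106, -3.016, -0.81]
ft_force: [0.1, -0.2, -0.4]
gripper_width: 0.0169
gripper_force: 0.0
```

Run:
```python
from h import *
from bench import camera
s,p,r=cur();print(p,s["gripper_width"],s["ft_force"])
P,Q=leaf(30,0,x=0);d=Q.inv().apply(p-AX);print("radius",-d[2],"x",-d[0],"y",d[1])
c=camera("wrist")
f=c["frame"][180:330,150:370];cv2.imwrite("pics/w3.png",cv2.resize(f,None,fx=3.5,fy=3.5,interpolation=cv2.INTER_CUBIC))
```

```text
[0.5603 0.1395 0.1446] 0.016917270575153878 [ 0.0703 -0.1995 -0.3909]
radius 0.1262860671000433 x -0.05773614331716935 y 0.0023860657181023186
```

View pics/w3.png

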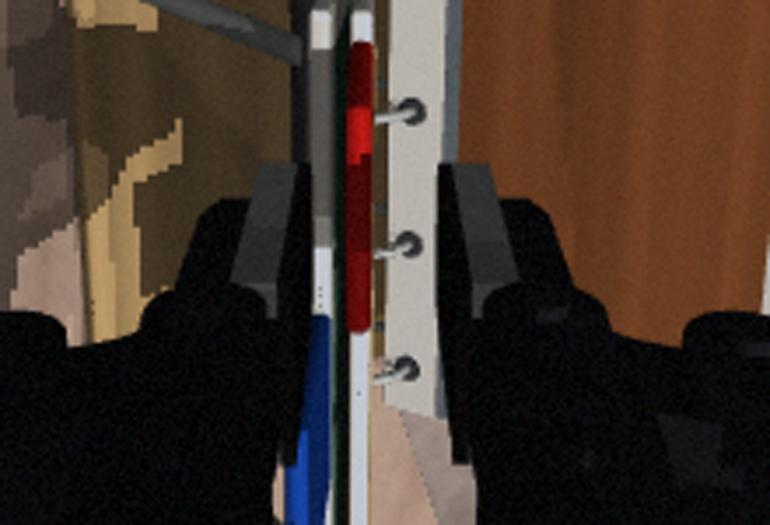

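The pads straddle the red tab (u≈360 between 308 and 440), and blue's tab is clear of them. Closing.

Emit:
step_arm(
  plan=[
    [0,0,0,0,0,0,-1],
    [0,0,0,0,0,0,-1],
    [0,0,0,0,0,0,-1],
    [0,0,0,0,0,0,-1],
    [0.6,0,0,0,0.177,0.004,-1],
    [0.6,0,0,0,0.177,0.004,-1],
    [0.6,0,0,0,0.177,0.004,-1],
    [0.6,0,0,0,0.177,0.004,-1],
  ],
)

```text
t: 5.3
tool_pos: [0.5585, 0.159, 0.1533]
tool_rot: [0.108, -3.078, -0.554]
ft_force: [-0.4, -0.0, -0.3]
gripper_width: -0.0
gripper_force: 0.0
```

```bash
cat > st.py <<'E'
from h import *
s,p,r=cur();v=r.as_matrix()[:,2]
th=np.degrees(np.arctan2(v@EY,-v[2]));d=down(YAW,th).inv().apply(p-AX)
print("t",s["t"],p,"tilt",th,"radius",-d[2],"x",-d[0],"yoff",d[1],"w",s["gripper_width"],"F",s["ft_force"],s["gripper_force"],"q",s["joint_positions"])
E
python3 st.py
```

```text
t 5.3 [0.5585 0.159  0.1533] tilt 20.40505292479108 radius 0.12624079964641205 x -0.058119708636024586 yoff 0.002754461698141695 w -4.6063352247232145e-05 F [-0.4169 -0.0357 -0.3493] 0.0 q [-0.0518  0.1686  0.0983  1.5456  0.3534 -0.1299]
```

Run:
```python
from h import *
from bench import camera
c=camera("wrist");f=cv2.resize(c["frame"],None,fx=1.1,fy=1.1)
s=camera("side")["frame"][130:280,150:290]
O=np.zeros((423,564+230+6,3),np.uint8);O[:422,:563]=f[:422,:563];g=cv2.resize(s,(230,246),interpolation=cv2.INTER_CUBIC);O[:246,566:796]=g
cv2.imwrite("pics/w4.png",O)
```

```text
(no output)
```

View pics/w4.png

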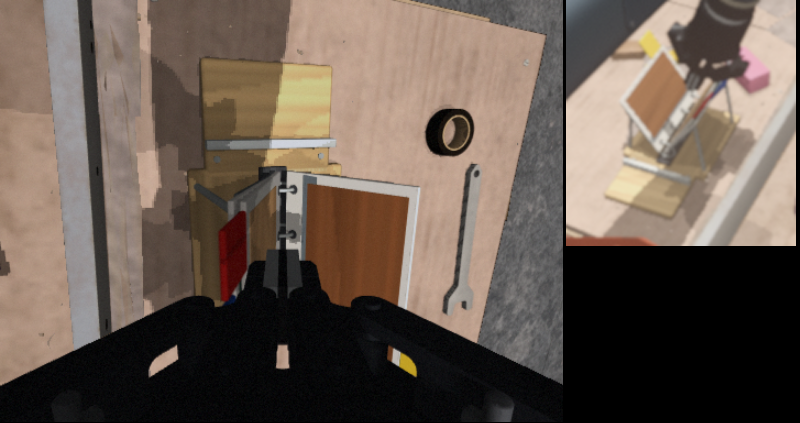

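Nothing was gripped: the fingers shut beside and above the tab, and the leaf is still at rest. I'll check the fingertip position against the reported TCP in the fixed views.

Run:
```python
from h import *
from bench import camera
s,p,r=cur();print(p,s["gripper_width"])
O=np.zeros((600,800,3),np.uint8)
for i,n in enumerate(("scene","side")):
    f=camera(n)["frame"];cv2.imwrite(f"pics/{n}1raw.png",f)
    q=proj(n,p);print(n,q,"tab",proj(n,leaf(30,.154,-.052)[0]))
    x,y=(q-[33,40]).astype(int);k=6;print(x,y)
    g=cv2.resize(f[y:y+75,x:x+66],None,fx=k,fy=k,interpolation=cv2.INTER_CUBIC)
    g=np.clip(g.astype(float)*1.5,0,255).astype(np.uint8)
    for P,col in((p,(0,255,0)),(p+r.apply([0,0,-.04]),(255,255,0))):
        u=((proj(n,P)-[x,y])*k).astype(int);cv2.drawMarker(g,tuple(map(int,u)),col,0,14,1)
    O[:450,i*400:i*400+396]=g
cv2.imwrite("pics/f5.png",O[:450])
```

```text
[0.5587 0.1602 0.1543] 0.0001024351519030183
scene [230.3172 167.3053] tab [230.3871 175.3585]
197 127
side [222.2416 190.456 ] tab [236.5755 188.7771]
189 150
```

View pics/f5.png

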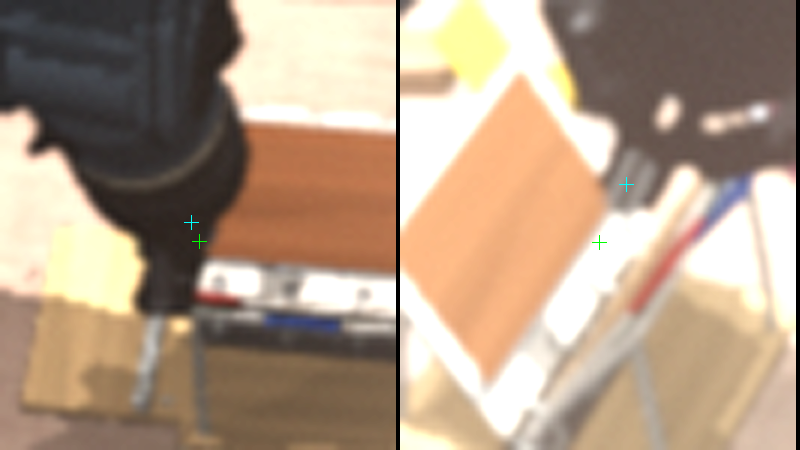

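In the side view the real fingertips, at (622,208), end about 27 mm short of the reported TCP (600,242). So the fingers shut just above the tab. I'll back off, realign, and go about 25 mm deeper, watching the force.

Run:
```python
from h import *
_,p,r=cur()
p,r=plan(p+r.apply([0,0,-.03]),r,1,p,r);P,Q=leaf(30,.148,x=-.058,off=.0015);p,r=plan(P,Q,4,p,r)
P,Q=leaf(30,.104,x=-.058,off=.0015);plan(P,Q,4,p,r)
```

```text
[0.0, 0.0, 0.0, -0.0, -0.0, -1.0]
end [0.5592 0.1485 0.1813] 0.0
[-0.59, 0.0, -0.0, -0.0, -0.22, 0.08]
[-0.59, 0.0, -0.0, -0.0, -0.21, 0.08]
[-0.59, 0.0, -0.0, -0.0, -0.23, 0.06]
[-0.59, 0.0, -0.0, -0.01, -0.22, 0.06]
end [0.561  0.1279 0.1628] 0.0013293188823249415
[-0.0, 0.0, -0.0, 0.0, 0.0, 0.37]
[-0.0, 0.0, -0.0, 0.0, 0.0, 0.36]
[-0.0, 0.0, -0.0, 0.0, 0.0, 0.37]
[-0.0, 0.0, -0.0, 0.0, 0.0, 0.36]
end [0.5594 0.1497 0.1249] 0.0013293188823248945
```

Emit:
step_arm(
  plan=[
    [0,0,0,0,0,-1,-1],
    [-0.6,0,0,0,-0.22,0.08,-0.4],
    [-0.6,0,0,0,-0.22,0.07,-0.4],
    [-0.6,0,0,0,-0.22,0.07,-0.4],
    [-0.57,0,0,0,-0.22,0.06,-0.4],
    [0,0,0,0,0,0,-0.4],
    [0,0,0,0,0,0,-0.4],
    [0,0,0,0,0,0,-0.4],
  ],
)

```text
t: 6.5
tool_pos: [0.5609, 0.1281, 0.1634]
tool_rot: [0.107, -3.017, -0.807]
ft_force: [0.5, -0.3, 0.8]
gripper_width: 0.0255
gripper_force: 0.0
```

```bash
python3 st.py
```

```text
t 6.5 [0.5609 0.1281 0.1634] tilt 29.943604075253496 radius 0.14826691842178782 x -0.05793765071879549 yoff 0.0018188336970726957 w 0.02545237912611651 F [ 0.5022 -0.2886  0.7773] 0.0 q [-0.1963  0.2182  0.124   1.6264  0.5026 -0.3058]
```

Emit:
step_arm(
  plan=[
    [0,0,0,0,0,0.2,-0.4],
    [0,0,0,0,0,0.2,-0.4],
    [0,0,0,0,0,0.2,-0.4],
    [0,0,0,0,0,0.2,-0.4],
    [0,0,0,0,0,0.2,-0.4],
    [0,0,0,0,0,0.2,-0.4],
    [0,0,0,0,0,0.2,-0.4],
    [0,0,0,0,0,0.05,-0.4],
  ],
)

```text
t: 7.5
tool_pos: [0.5588, 0.1497, 0.1245]
tool_rot: [0.106, -3.015, -0.807]
ft_force: [-0.3, 0.1, -0.5]
gripper_width: 0.0259
gripper_force: 0.0
```

```bash
python3 st.py
python3 - <<'E'
from h import *
from bench import camera
f=camera("wrist")["frame"];cv2.imwrite("pics/w6raw.png",f)
h=cv2.cvtColor(f,cv2.COLOR_BGR2HSV)
m=(((h[...,0]<6)|(h[...,0]>174))&(h[...,1]>170)&(h[...,2]>60)).astype(np.uint8);m[:130]=0;m[:,:200]=0;m[:,310:]=0
ys,xs=np.nonzero(m);print("red",xs.min(),xs.max(),np.median(xs),ys.min(),ys.max())
g=f.max(2)
for v in range(220,285,8): print(v,"".join("#" if a<45 else("+" if a<90 else ".") for a in g[v,215:300]))
E
```

```text
t 7.5 [0.5588 0.1497 0.1245] tilt 29.96890561642286 radius 0.10377696124264664 x -0.05847989181460364 yoff 0.0012198224349885378 w 0.02586862453724713 F [-0.298   0.1086 -0.5054] 0.0 q [-0.1597  0.2142  0.0424  1.5306  0.5077 -0.264 ]
red 250 258 254.0 205 301
220 ++++++++++++++++++#####++++++++#####+++++++.++++...++...+++..........................
228 ++++++++++#####+++#####++++++++#####++++++.+++++.....................#####+++++++++++
236 ++++++++#######+++#####++++++++####.........++++....................+#######+++++++++
244 ##+#############++#####++++++++####+++.++++++++.................+.+.+#########+++++++
252 ################++#####++++++++####++++++++++++...................+.#################
260 #+##############++#####+.....++####++++++++++++...++++++++.........+###############+#
268 ++##############++#####+.......####++..++++++++.....................##############+++
276 ##############++++#####+.......+###++.......+++.................++.+.+###############
284 #############+++++#####+.......+###++......++++..................+.+..+##############
```

Emit:
step_arm(
  plan=[
    [0,0,0,0,0,0,-1],
    [0,0,0,0,0,0,-1],
    [0,0,0,0,0,0,-1],
    [0,0,0,0,0,0,-1],
    [0,0,0,0,0,0,-1],
    [0,0,0,0,0,0,-1],
    [0,0,0,0,0,0,-1],
    [0,0,0,0,0,0,-1],
  ],
)

```text
t: 8.55
tool_pos: [0.5593, 0.1493, 0.1253]
tool_rot: [0.106, -3.016, -0.807]
ft_force: [-0.1, -2.5, 2.5]
gripper_width: 0.0025
gripper_force: 34.7
```

```bash
python3 st.py
```

```text
t 8.55 [0.5593 0.1493 0.1253] tilt 29.945027106112008 radius 0.10467187019335653 x -0.05798260762944918 yoff 0.001225397456301923 w 0.0025051922441776332 F [-0.1006 -2.504   2.5477] 34.67210233211517 q [-0.1602  0.2138  0.0437  1.531   0.5076 -0.2641]
```

Emit:
step_arm(
  plan=[
    [0.5,0,0,0,0.122,0.002,-1],
    [0.5,0,0,0,0.122,0.002,-1],
    [0.5,0,0,0,0.122,0.002,-1],
    [0.5,0,0,0,0.122,0.002,-1],
    [0,0,0,0,0,0,-1],
    [0,0,0,0,0,0,-1],
    [0,0,0,0,0,0,-1],
    [0,0,0,0,0,0,-1],
  ],
)

```text
t: 9.55
tool_pos: [0.5585, 0.1623, 0.1315]
tool_rot: [0.107, -3.069, -0.596]
ft_force: [2.9, -1.5, 0.0]
gripper_width: 0.003
gripper_force: 34.5
```

```bash
python3 st.py
```

```text
t 9.55 [0.5585 0.1623 0.1315] tilt 21.980151583833628 radius 0.10467576367119635 x -0.05784417473009642 yoff 0.0010938180599526961 w 0.0030162086626992356 F [ 2.9151 -1.5163  0.0302] 34.5197993516922 q [-0.0617  0.1747  0.055   1.5036  0.3802 -0.1414]
```

Emit:
step_arm(
  plan=[
    [0.6,0,0,0,0.146,0.003,-1],
    [0.6,0,0,0,0.146,0.003,-1],
    [0.6,0,0,0,0.146,0.003,-1],
    [0.6,0,0,0,0.146,0.003,-1],
    [0.6,0,0,0,0.146,0.003,-1],
    [0.6,0,0,0,0.146,0.003,-1],
    [0.6,0,0,0,0.146,0.003,-1],
    [0.6,0,0,0,0.146,0.003,-1],
  ],
)

```text
t: 10.55
tool_pos: [0.5567, 0.1965, 0.1387]
tool_rot: [0.109, -3.138, -0.074]
ft_force: [4.1, 0.3, -1.3]
gripper_width: 0.0032
gripper_force: 34.2
```

```bash
python3 st.py
```

```text
t 10.55 [0.5567 0.1965 0.1387] tilt 2.687586698765595 radius 0.10472212044388585 x -0.05727181211888629 yoff 0.0009770800228560662 w 0.0031661733524926535 F [ 4.092   0.2843 -1.2662] 34.1656494140625 q [0.1981 0.1989 0.1468 1.5115 0.0464 0.1287]
```

Emit:
step_arm(
  plan=[
    [0.6,0,0,0,0.146,0.003,-1],
    [0.6,0,0,0,0.146,0.003,-1],
    [0.6,0,0,0,0.146,0.003,-1],
    [0.6,0,0,0,0.146,0.003,-1],
    [0.6,0,0,0,0.146,0.003,-1],
    [0.6,0,0,0,0.146,0.003,-1],
    [0.6,0,0,0,0.146,0.003,-1],
    [0.6,0,0,0,0.146,0.003,-1],
  ],
)

```text
t: 11.55
tool_pos: [0.5548, 0.231, 0.1342]
tool_rot: [-0.107, 3.095, -0.45]
ft_force: [5.7, -0.9, -2.5]
gripper_width: 0.0029
gripper_force: 34.0
```

```bash
python3 st.py
```

```text
t 11.55 [0.5548 0.231  0.1342] tilt -16.53106442562067 radius 0.10475293708589821 x -0.05670555588670683 yoff 0.0008249826095643966 w 0.002903668578339427 F [ 5.673  -0.8661 -2.5399] 33.9743435382843 q [ 0.4378  0.3773  0.3262  1.6244 -0.2694  0.3828]
```

Emit:
step_arm(
  plan=[
    [0.6,0,0,0,0.146,0.003,-1],
    [0.6,0,0,0,0.146,0.003,-1],
    [0.6,0,0,0,0.146,0.003,-1],
    [0.6,0,0,0,0.146,0.003,-1],
    [0.5,0,0,0,0.122,0.002,-1],
    [0.2,0,0,0,0.05,0,-1],
    [0.2,0,0,0,0.05,0,-1],
    [0,0,0,0,0,0,-1],
  ],
)

```text
t: 12.55
tool_pos: [0.5535, 0.2529, 0.1246]
tool_rot: [-0.105, 3.015, -0.8]
ft_force: [6.4, -0.7, -1.8]
gripper_width: 0.0033
gripper_force: 34.0
```

```bash
python3 st.py
```

```text
t 12.55 [0.5535 0.2529 0.1246] tilt -29.71899189442629 radius 0.10478166222047929 x -0.05633818053502043 yoff 0.0007120244438816577 w 0.003270339317352443 F [ 6.3813 -0.747  -1.7714] 34.0034955739975 q [ 0.5693  0.5728  0.5025  1.7653 -0.4514  0.561 ]
```

Emit:
step_arm(
  plan=[
    [0,0,0,0,0,0,-0.85],
    [0,0,0,0,0,0,-0.7],
    [0,0,0,0,0,0,-0.55],
    [0,0,0,0,0,0,-0.5],
    [0,0,0,0,0,0,-0.5],
    [0,0,0,0,0,-0.3,-0.5],
    [0,0,0,0,0,-0.6,-0.5],
    [0,0,0,0,0,-0.9,-0.5],
  ],
)

```text
t: 13.55
tool_pos: [0.5496, 0.2799, 0.1728]
tool_rot: [-0.106, 3.019, -0.8]
ft_force: [0.7, -0.6, 0.5]
gripper_width: 0.0213
gripper_force: 0.0
```

```bash
python3 st.py
python3 - <<'E'
from h import *
from bench import camera
f=camera("wrist")["frame"];h=cv2.cvtColor(f,cv2.COLOR_BGR2HSV)
m=(((h[...,0]<6)|(h[...,0]>174))&(h[...,1]>170)&(h[...,2]>60)).astype(np.uint8);m[:130]=0
ys,xs=np.nonzero(m);print("red",xs.min(),xs.max(),np.median(xs),ys.min(),ys.max())
# plan: retreat upright to high hover (over stand), then over block
_,p,r=cur();p,r=plan(np.array([.54,.17,.30]),down(4.1,0),8)
E
```

```text
t 13.55 [0.5496 0.2799 0.1728] tilt -29.672663333104644 radius 0.16007856575599488 x -0.0583181664546999 yoff 0.0006347289891900373 w 0.0212846422707601 F [ 0.6823 -0.5533  0.4778] 0.0 q [ 0.6039  0.6321  0.6824  1.9042 -0.4396  0.5976]
red 254 260 256.0 183 251
[-0.92, 0.01, -0.0, 0.07, -0.66, -0.22]
[-0.92, 0.01, -0.0, 0.08, -0.64, -0.26]
[-0.92, 0.01, -0.0, 0.07, -0.62, -0.3]
[-0.92, 0.01, -0.0, 0.08, -0.6, -0.35]
[-0.92, 0.01, -0.0, 0.08, -0.58, -0.38]
[-0.92, 0.01, -0.0, 0.07, -0.56, -0.41]
[-0.92, 0.01, -0.0, 0.08, -0.52, -0.45]
[-0.92, 0.01, -0.0, 0.07, -0.5, -0.49]
end [0.5401 0.1699 0.3001] 0.0019180733965027009
```

The red leaf stays at 30° left: its tab is still centred edge-on in the wrist view. Lifting away and heading to the block.

Emit:
step_arm(
  plan=[
    [-0.9,0,0,0.07,-0.5,-0.5,-0.5],
    [-0.92,0,0,0.08,-0.64,-0.26,-0.5],
    [-0.92,0,0,0.07,-0.62,-0.3,-0.5],
    [-0.92,0,0,0.08,-0.6,-0.35,0],
    [-0.92,0,0,0.08,-0.6,-0.38,0.5],
    [-0.92,0,0,0.07,-0.56,-0.41,1],
    [-0.92,0,0,0.08,-0.52,-0.45,1],
    [-0.92,0,0,0.07,-0.5,-0.49,1],
  ],
)

```text
t: 14.6
tool_pos: [0.5391, 0.1754, 0.3027]
tool_rot: [-0.111, 3.138, -0.005]
ft_force: [-0.3, -0.3, 0.3]
gripper_width: 0.0851
gripper_force: 0.0
```

Run:
```python
from h import *
s,p,r=cur();print(s["t"],p,s["joint_positions"])
plan(np.array([.565,-.15,.28]),down(-65.5,0),18)
```

```text
14.6 [0.5391 0.1754 0.3027] [ 0.1982  0.2212  0.5044  1.8531 -0.0031  0.1278]
[-0.0, 0.0, 0.97, -0.01, -0.6, 0.04]
[-0.0, 0.0, 0.97, -0.04, -0.61, 0.05]
[-0.0, 0.0, 0.97, -0.09, -0.6, 0.04]
[-0.0, 0.0, 0.97, -0.13, -0.59, 0.04]
[-0.0, 0.0, 0.97, -0.16, -0.58, 0.05]
[-0.0, 0.0, 0.97, -0.21, -0.57, 0.04]
[-0.0, 0.0, 0.97, -0.24, -0.55, 0.05]
[-0.0, 0.0, 0.97, -0.28, -0.53, 0.04]
[-0.0, 0.0, 0.97, -0.32, -0.52, 0.04]
[-0.0, 0.0, 0.97, -0.35, -0.49, 0.05]
[-0.0, 0.0, 0.97, -0.38, -0.47, 0.04]
[-0.0, 0.0, 0.97, -0.41, -0.44, 0.04]
[-0.0, 0.0, 0.97, -0.45, -0.41, 0.05]
[-0.0, 0.0, 0.97, -0.47, -0.38, 0.04]
[-0.0, 0.0, 0.97, -0.49, -0.35, 0.05]
[-0.0, 0.0, 0.97, -0.52, -0.31, 0.04]
[-0.0, 0.0, 0.97, -0.53, -0.28, 0.04]
[-0.0, 0.0, 0.97, -0.56, -0.24, 0.05]
end [ 0.5651 -0.15    0.2799] 0.006229748292388586
```

Emit:
step_arm(
  plan=[
    [0,0,0.97,0,-0.6,0.04,1],
    [0,0,0.97,-0.05,-0.6,0.04,1],
    [0,0,0.97,-0.1,-0.6,0.04,1],
    [0,0,0.97,-0.13,-0.6,0.04,1],
    [0,0,0.97,-0.17,-0.58,0.04,1],
    [0,0,0.97,-0.21,-0.57,0.04,1],
    [0,0,0.97,-0.24,-0.55,0.04,1],
    [0,0,0.97,-0.28,-0.53,0.04,1],
  ],
)

```text
t: 15.6
tool_pos: [0.5514, 0.03, 0.2926]
tool_rot: [0.741, 3.051, -0.007]
ft_force: [-0.3, 0.6, 0.1]
gripper_width: 0.0854
gripper_force: 0.0
```

Emit:
step_arm(
  plan=[
    [0,0,0.97,-0.32,-0.52,0.04,1],
    [0,0,0.97,-0.35,-0.5,0.04,1],
    [0,0,0.97,-0.38,-0.47,0.04,1],
    [0,0,0.97,-0.41,-0.44,0.04,1],
    [0,0,0.97,-0.45,-0.41,0.04,1],
    [0,0,0.97,-0.47,-0.38,0.04,1],
    [0,0,0.97,-0.49,-0.35,0.04,1],
    [0,0,0.97,-0.5,-0.3,0.04,1],
  ],
)

```text
t: 16.6
tool_pos: [0.5627, -0.1143, 0.2836]
tool_rot: [1.53, 2.741, -0.006]
ft_force: [0.9, 0.5, -0.3]
gripper_width: 0.0853
gripper_force: 0.0
```

Run:
```python
from h import *
from bench import camera
s,p,r=cur();print(s["t"],p,s["tool_rot"],s["ft_force"])
c=camera("wrist");cv2.imwrite("pics/w7raw.png",c["frame"]);np.savez("w7.npz",p=p,r=r.as_matrix(),T=c["T_tool_cam"],k=[c["fx"],c["cx"],c["cy"]])
cv2.imwrite("pics/w7.png",cv2.resize(c["frame"],(768,576),interpolation=cv2.INTER_CUBIC))
```

```text
16.6 [ 0.5627 -0.1143  0.2836] [ 1.5296  2.7411 -0.0064] [ 0.9265  0.47   -0.259 ]
```

View pics/w7.png

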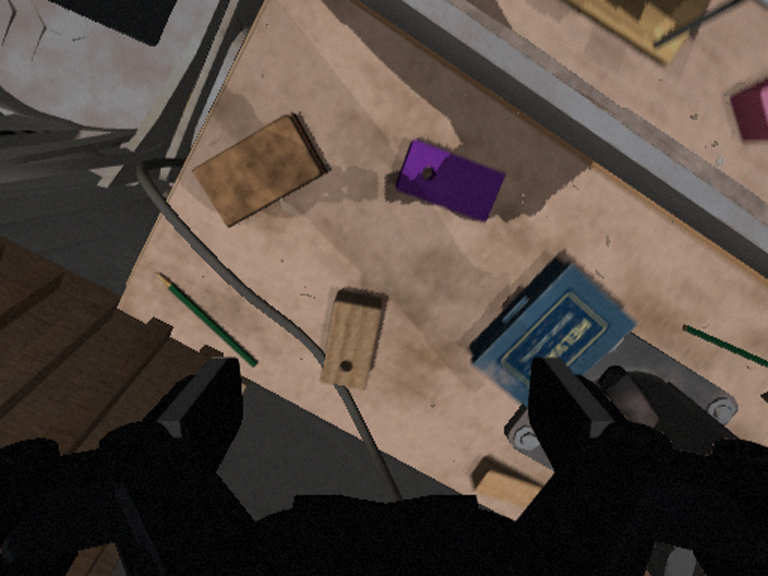

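The wrist view shows the block's top face at (338,303), (384,304), (368,389) and (322,383), with its hole at (347,366). The hose passes behind the block's lower-left corner, so it is below block-top height there.

Run:
```python
from h import *
C4=[wz("w7.npz",u/1.5,v/1.5,.038)[:2] for u,v in((337,303),(383,305),(368,389),(322,383))]
C4=np.array(C4);print(C4,"centre",C4.mean(0))
l=(C4[0]+C4[1]-C4[2]-C4[3])/2;w=(C4[1]+C4[2]-C4[0]-C4[3])/2
print("len",np.linalg.norm(l),np.degrees(np.arctan2(l[1],l[0])),"wid",np.linalg.norm(w),np.degrees(np.arctan2(w[1],w[0])))
print("hole",wz("w7.npz",347/1.5,366/1.5,.038))
def tri2(u1,v1,n,u2,v2):
    o1,d1=wray("w7.npz",u1,v1);o2,d2=ray(n,u2,v2);t=np.linalg.lstsq(np.c_[d1,-d2],o2-o1,rcond=None)[0];a=o1+d1*t[0];b=o2+d2*t[1];return (a+b)/2,np.linalg.norm(a-b)
sc=[(215,455),(270,480),(340,510),(380,533),(430,515),(470,465)];sd=[(497,575),(520,510),(545,465),(580,432),(620,400),(645,360),(665,300)]
def dense(P):
    P=np.array(P)*.64;return np.concatenate([np.linspace(P[i],P[i+1],12) for i in range(len(P)-1)])
for u,v in((220,262),(270,310),(300,333),(320,352),(345,390),(365,430),(385,475)):
    for n,D in(("scene",dense(sc)),("side",dense(sd))):
        b=min((tri2(u/1.5,v/1.5,n,*q) for q in D),key=lambda t:t[1]);print(u,v,n,b[0],round(b[1],4))
```

```text
[[ 0.561  -0.1947]
 [ 0.5981 -0.174 ]
 [ 0.6305 -0.2546]
 [ 0.5894 -0.2726]] centre [ 0.5947 -0.224 ]
len 0.08489046525706066 110.99637344374698 wid 0.04363592398280256 26.203983620077096
hole [ 0.6009 -0.2444  0.038 ]
220 262 scene [ 0.4425 -0.2328 -0.0039] 0.0031
220 262 side [ 0.4544 -0.2105  0.0533] 0.0005
270 310 scene [ 0.5114 -0.2496 -0.0024] 0.0032
270 310 side [ 0.5126 -0.2288  0.0509] 0.0023
300 333 scene [ 0.549  -0.2571 -0.006 ] 0.0021
300 333 side [ 0.5459 -0.2379  0.0381] 0.0012
320 352 scene [ 0.5757 -0.263  -0.0013] 0.0
320 352 side [ 0.5721 -0.2473  0.0336] 0.0001
345 390 scene [ 0.6165 -0.2768  0.0186] 0.0012
345 390 side [ 0.6114 -0.2668  0.0361] 0.0032
365 430 scene [ 0.6481 -0.2901  0.0469] 0.0013
365 430 side [ 0.6458 -0.2847  0.054 ] 0.0023
385 475 scene [ 0.6821 -0.3058  0.0732] 0.001
385 475 side [ 0.6747 -0.295   0.0895] 0.0012
```

Run:
```python
from h import *
p,r=plan(np.array([.5903,-.2139,.11]),down(-66.5,0),8)
plan(np.array([.5903,-.2139,.005]),down(-66.5,0),8,p,r)
```

```text
[-0.01, 0.01, 0.25, -0.4, -0.11, 0.72]
[-0.01, 0.01, 0.25, -0.41, -0.11, 0.73]
[-0.01, 0.01, 0.25, -0.4, -0.09, 0.72]
[-0.01, 0.01, 0.25, -0.41, -0.1, 0.72]
[-0.01, 0.01, 0.25, -0.41, -0.08, 0.73]
[-0.01, 0.01, 0.25, -0.41, -0.08, 0.72]
[-0.01, 0.01, 0.25, -0.42, -0.07, 0.72]
[-0.01, 0.01, 0.25, -0.41, -0.06, 0.72]
end [ 0.5904 -0.2137  0.11  ] 0.0022528361118786416
[0.0, 0.0, -0.0, -0.0, -0.0, 0.44]
[0.0, 0.0, -0.0, -0.0, -0.0, 0.44]
[0.0, 0.0, -0.0, -0.0, -0.0, 0.43]
[0.0, 0.0, -0.0, -0.0, -0.01, 0.44]
[0.0, 0.0, -0.0, -0.0, 0.0, 0.44]
[0.0, 0.0, -0.0, -0.0, 0.0, 0.44]
[0.0, 0.0, -0.0, -0.0, -0.0, 0.43]
[0.0, 0.0, -0.0, -0.0, -0.0, 0.44]
end [ 0.5903 -0.2138  0.005 ] 0.0022528361118786416
```

Emit:
step_arm(
  plan=[
    [0,0,0.25,-0.4,-0.11,0.72,1],
    [0,0,0.25,-0.4,-0.11,0.72,1],
    [0,0,0.25,-0.4,-0.09,0.72,1],
    [0,0,0.25,-0.41,-0.1,0.72,1],
    [0,0,0.25,-0.41,-0.08,0.72,1],
    [0,0,0.25,-0.41,-0.08,0.72,1],
    [0,0,0.25,-0.42,-0.07,0.72,1],
    [0,0,0.25,-0.41,-0.06,0.72,1],
  ],
)

```text
t: 17.65
tool_pos: [0.5909, -0.2105, 0.1107]
tool_rot: [1.712, 2.63, -0.006]
ft_force: [0.4, 0.2, 0.5]
gripper_width: 0.0854
gripper_force: 0.0
```

Run:
```python
from h import *
from bench import camera
s,p,r=cur();print(s["t"],p,s["tool_rot"],s["ft_force"])
c=camera("wrist");f=c["frame"];cv2.imwrite("pics/w8raw.png",f);np.savez("w8.npz",p=p,r=r.as_matrix(),T=c["T_tool_cam"],k=[c["fx"],c["cx"],c["cy"]])
# predicted block top corners vs image: brightness rows
g=f.max(2)
from h import *
T=c["T_tool_cam"]
def pj(P):
    q=T[:3,:3].T@(r.inv().apply(P-p)-T[:3,3]);return q[:2]/q[2]*c["fx"]+[c["cx"],c["cy"]]
a=np.radians(113.5);L=np.array([np.cos(a),np.sin(a),0]);Wd=np.array([np.sin(a),-np.cos(a),0]);B=np.array([.5947,-.224,.038])
for i,j in((1,-1),(1,1),(-1,1),(-1,-1)):print(pj(B+L*.0425*i+Wd*.0225*j))
for v in range(150,300,10): print(v,"".join("#" if x<45 else chr(48+min(9,int(x)//26)) for x in g[v,140:380:3]))
```

```text
17.65 [ 0.5909 -0.2105  0.1107] [ 1.7125  2.6305 -0.0058] [0.449  0.1558 0.4599]
[224.3301 152.3274]
[281.8289 152.6649]
[279.1734 251.7044]
[226.4451 251.3882]
150 55555555555555555545455454211##################1#2222222222223223333333333333333
160 55555555555555555545444444222##############111##12222222222222222333333333333333
170 222##5555555555555555554544441###32#######2#####22222222222222222333333366665666
180 555222222#5555555555555555554#124432211112222##255554443223235555555556655555555
190 444555553222221#5555555566553434443334434454443255555555555555455555555555554444
200 44455566666666322221#66655553544444444544454443255555555444445444444444444445655
210 566665566666666666632222#5543445543445544445442355555555444444444444444454555555
220 66666655566656666666666322224445544444444444442555555544444445555554445555555555
230 1#266666666666666666666666634445554####44455445555555555455555544455555555555555
240 #######66666666666666666666654455545555545544355555555544444445455555555#######5
250 #######66666666666666666666666555445455445554566555555454555555444555554########
260 #######46666666666666666666666666662222#6666666666555555555555555555555#########
270 ########111221566666666666666666666663222#66666666666556555555555555555#########
280 #######111111111111111#66666666666666666222#666666666666655555556556656#########
290 ######1111111#11111111#1111121246666666666222##66666666666665566555666656#######
```

Emit:
step_arm(
  plan=[
    [0,0,0,-0.08,0,0.5,1],
    [0,0,0,0,0,0.5,1],
    [0,0,0,0,0,0.5,1],
    [0,0,0,0,0,0.5,1],
    [0,0,0,0,0,0.5,1],
    [0,0,0,0,0,0.5,1],
    [0,0,0,0,0,0.5,1],
    [0,0,0,0,0,0,1],
  ],
)

```text
t: 18.7
tool_pos: [0.5902, -0.212, 0.0042]
tool_rot: [-1.712, -2.633, 0.007]
ft_force: [0.0, -0.8, 0.6]
gripper_width: 0.0852
gripper_force: 0.0
```

```bash
python3 st.py
```

```text
t 18.7 [ 0.5902 -0.212   0.0042] tilt -0.16977073602311718 radius -0.031033230080154135 x -0.05297831944025962 yoff -0.41368369206895056 w 0.08522087572444502 F [ 0.0245 -0.8352  0.5543] 0.0 q [-0.4493  0.3545  0.0669  1.2846 -0.0042  0.7037]
```

Emit:
step_arm(
  plan=[
    [0,0,0,0,0,0.18,1],
    [0,0,0,0,0,0.18,1],
    [0,0,0,0,0,0.18,1],
    [0,0,0,0,0,0.18,1],
    [0,0,0,0,0,0,0.5],
    [0,0,0,0,0,0,0.3],
    [0,0,0,0,0,0,0.3],
    [0,0,0,0,0,0,0.3],
  ],
)

```text
t: 19.7
tool_pos: [0.592, -0.2129, -0.0148]
tool_rot: [1.711, 2.631, -0.006]
ft_force: [0.2, -0.8, -1.4]
gripper_width: 0.0556
gripper_force: 0.0
```

```bash
python3 st.py
```

```text
t 19.7 [ 0.592  -0.2129 -0.0148] tilt -0.29473687278141214 radius -0.05097338438510791 x -0.05130014917720619 yoff -0.4145681189364063 w 0.055598519586766454 F [ 0.1739 -0.8332 -1.35  ] 0.0 q [-0.4494  0.3671  0.044   1.2447 -0.0043  0.7035]
```

Emit:
step_arm(
  plan=[
    [0,0,0,0,0,0,-0.1],
    [0,0,0,0,0,0,-1],
    [0,0,0,0,0,0,-1],
    [0,0,0,0,0,0,-1],
    [0,0,0,0,0,0,-1],
    [0,0,0,0,0,-0.2,-1],
    [0,0,0,0,0,-0.3,-1],
    [0,0,0,0,0,-0.3,-1],
  ],
  force=50,
)

```text
t: 20.7
tool_pos: [0.5913, -0.2123, 0.0086]
tool_rot: [1.712, 2.633, -0.006]
ft_force: [0.1, -0.0, -2.2]
gripper_width: 0.0442
gripper_force: 50.3
```

```bash
python3 st.py
python3 - <<'E'
from h import *
_,p,r=cur()
p,r=plan(p+[0,0,.08],r,4,p,r)
# mid then pre-place above ledge: block centre offset in tool: about x -.011
t=np.array([AX[0],AX[1],0]);d=down(-85.9);tx=d.apply([1,0,0]);print(tx)
print(plan(np.array([.47,-.02,.16]),down(-76),8,p,r))
E
```

```text
t 20.7 [ 0.5913 -0.2123  0.0086] tilt -0.22552426708491022 radius -0.027057200972404133 x -0.05194384826186404 yoff -0.41407991794295346 w 0.04421001014353984 F [ 0.1076 -0.0183 -2.1781] 50.34228949807584 q [-0.4492  0.3518  0.0724  1.2904 -0.004   0.7037]
[0.0, 0.0, 0.0, -0.0, -0.0, -0.67]
[0.0, 0.0, 0.0, -0.0, -0.0, -0.66]
[0.0, 0.0, 0.0, -0.01, -0.0, -0.67]
[0.0, 0.0, 0.0, 0.0, -0.01, -0.67]
end [ 0.5912 -0.2124  0.0887] 1.1102256715999615e-16
[-0.0715  0.9974  0.    ]
[-0.0, 0.01, 0.31, 0.94, -0.14, -0.3]
[-0.0, 0.01, 0.31, 0.93, -0.15, -0.3]
[-0.0, 0.01, 0.31, 0.93, -0.18, -0.3]
[-0.0, 0.01, 0.31, 0.93, -0.2, -0.3]
[-0.0, 0.01, 0.31, 0.92, -0.22, -0.29]
[-0.0, 0.01, 0.31, 0.92, -0.23, -0.3]
[-0.0, 0.01, 0.31, 0.91, -0.26, -0.3]
[-0.0, 0.01, 0.31, 0.91, -0.28, -0.29]
end [ 0.4699 -0.0199  0.1599] 0.002966452129648329
(array([ 0.4699, -0.0199,  0.1599]), Rotation.from_matrix(array([[-0.2423,  0.9702, -0.0027],
                            [ 0.9702,  0.2423,  0.0013],
                            [ 0.0019, -0.0023, -1.    ]])))
```

Emit:
step_arm(
  plan=[
    [0,0,0,0,0,-0.8,-1],
    [0,0,0,0,0,-0.9,-1],
    [0,0,0,0,0,-0.9,-1],
    [0,0,0.3,0.6,-0.1,-0.5,-1],
    [0,0,0.3,0.9,-0.15,-0.4,-1],
    [0,0,0.3,0.9,-0.18,-0.4,-1],
    [0,0,0.3,0.9,-0.2,-0.4,-1],
    [0,0,0.3,0.9,-0.22,-0.3,-1],
  ],
)

```text
t: 21.7
tool_pos: [0.5218, -0.1032, 0.1474]
tool_rot: [1.846, 2.537, -0.005]
ft_force: [0.8, 0.6, -1.2]
gripper_width: 0.0443
gripper_force: 50.5
```

```bash
python3 st.py
python3 - <<'E'
from h import *
# pre-place: block centre over stand (-.135,0); block centre at tool x -.011
d=down(-85.9);tx=d.apply([1,0,0])
P=np.array([AX[0],AX[1],0])+EX*(-.14)+tx*.011+[0,0,.12];print(P)
plan(P,d,9)
E
```

```text
t 21.7 [ 0.5218 -0.1032  0.1474] tilt -0.2921615879204826 radius 0.11190229887217443 x -0.1134350368860638 yoff -0.30093894590424747 w 0.04428130885721914 F [ 0.8006  0.6314 -1.2375] 50.47223843168467 q [-0.3185  0.0569  0.009   1.5199 -0.0043  0.9399]
[0.4731 0.2055 0.12  ]
[0.0, 0.01, 0.38, 1.14, 0.18, 0.1]
[0.0, 0.01, 0.38, 1.15, 0.15, 0.09]
[0.0, 0.01, 0.38, 1.15, 0.12, 0.1]
[0.0, 0.01, 0.38, 1.16, 0.08, 0.1]
[0.0, 0.01, 0.38, 1.15, 0.06, 0.1]
[0.0, 0.01, 0.38, 1.16, 0.03, 0.1]
[0.0, 0.01, 0.38, 1.16, -0.01, 0.1]
[0.0, 0.01, 0.38, 1.16, -0.03, 0.1]
[0.0, 0.01, 0.38, 1.15, -0.07, 0.1]
end [0.4729 0.2054 0.12  ] 0.002397208505166219
```

Emit:
step_arm(
  plan=[
    [0,0,0.38,0.95,0.15,0.05,-1],
    [0,0,0.38,0.95,0.14,0.05,-1],
    [0,0,0.38,0.95,0.12,0.05,-1],
    [0,0,0.38,0.95,0.08,0.05,-1],
    [0,0,0.38,0.95,0.06,0.05,-1],
    [0,0,0.38,0.95,0.03,0.05,-1],
    [0,0,0.38,0.95,0,0.05,-1],
    [0,0,0.38,0.95,-0.03,0.05,-1],
  ],
)

```text
t: 22.7
tool_pos: [0.4881, 0.1236, 0.1337]
tool_rot: [2.105, 2.327, -0.004]
ft_force: [0.4, -0.2, -1.2]
gripper_width: 0.0443
gripper_force: 50.4
```

```bash
python3 st.py
python3 - <<'E'
from h import *
d=down(-85.9);tx=d.apply([1,0,0])
P=np.array([AX[0],AX[1],0])+EX*(-.14)+tx*.011+[0,0,.09];print(P)
plan(P,d,5)
E
```

```text
t 22.7 [0.4881 0.1236 0.1337] tilt -0.2665208618156327 radius 0.09934094380778896 x -0.13084884511545838 yoff -0.07222859368431321 w 0.04428614718197241 F [ 0.3787 -0.1918 -1.2209] 50.443531579803675 q [ 0.1179 -0.0132 -0.0896  1.4939 -0.0047  1.5887]
[0.4731 0.2055 0.09  ]
[0.0, 0.01, 0.08, 0.55, -0.05, 0.29]
[0.0, 0.01, 0.08, 0.56, -0.04, 0.29]
[0.0, 0.01, 0.08, 0.55, -0.06, 0.29]
[0.0, 0.01, 0.08, 0.56, -0.05, 0.29]
[0.0, 0.01, 0.08, 0.55, -0.06, 0.29]
end [0.473  0.2055 0.0899] 0.001460243207913629
```

Emit:
step_arm(
  plan=[
    [0,0,0.08,0.55,-0.05,0.29,-1],
    [0,0,0.08,0.55,-0.05,0.29,-1],
    [0,0,0.08,0.55,-0.05,0.29,-1],
    [0,0,0.08,0.55,-0.05,0.29,-1],
    [0,0,0.08,0.56,-0.05,0.29,-1],
    [0,0,0,0,0,0,-1],
    [0,0,0,0,0,0,-1],
    [0,0,0,0,0,0,-1],
  ],
)

```text
t: 23.7
tool_pos: [0.474, 0.2036, 0.09]
tool_rot: [2.137, 2.297, -0.004]
ft_force: [0.2, 0.0, -2.8]
gripper_width: 0.0441
gripper_force: 50.5
```

```bash
python3 st.py
python3 - <<'E'
from h import *
from bench import camera
s,p,r=cur();c=camera("wrist");f=c["frame"];cv2.imwrite("pics/w9raw.png",f);np.savez("w9.npz",p=p,r=r.as_matrix(),T=c["T_tool_cam"],k=[c["fx"],c["cx"],c["cy"]])
T=c["T_tool_cam"]
def pj(P):
    q=T[:3,:3].T@(r.inv().apply(P-p)-T[:3,3]);return (q[:2]/q[2]*c["fx"]+[c["cx"],c["cy"]]).round(1)
O=np.array([AX[0],AX[1],0])
for n,x,y,z in(("ledge+y near",-.165,.06,.012),("ledge-y near",-.165,-.06,.012),("lip+y",-.1,.06,.012),("lip top+y",-.1,.06,.024),("liptopback+y",-.092,.06,.024),("lip top-y",-.1,-.06,.024)):print(n,pj(O+EX*x+EY*y+[0,0,z]))
b=p+r.apply([-.011,0,0]);bz=p[2]+.0148+.038
tx=r.apply([1,0,0]);ty=r.apply([0,1,0])
for i,j in((1,-1),(1,1),(-1,1),(-1,-1)):
    q=b+tx*.0425*i+ty*.0225*j;q[2]=bz;print("blk",i,j,pj(q))
g=f.max(2)
for v in range(60,320,10): print(v,"".join("#" if x<40 else chr(48+min(9,int(x)//26)) for x in g[v,100:420:3]))
E
```

```text
t 23.7 [0.474  0.2036 0.09  ] tilt -0.28218610070980404 radius 0.05604956119480979 x -0.13924405955604302 yoff 0.008825133218250682 w 0.0441220047457635 F [ 0.1676  0.0432 -2.76  ] 50.539392109494656 q [ 0.2792  0.0278 -0.1352  1.4077 -0.0051  1.7779]
ledge+y near [222.3 123.4]
ledge-y near [226.2 262.2]
lip+y [305.6 123.4]
lip top+y [308.  124.5]
liptopback+y [318.7 124.5]
lip top-y [301.9 269.1]
blk 1 -1 [198.4 194.9]
blk 1 1 [310.2 194.7]
blk -1 1 [302.3 366.8]
blk -1 -1 [207.3 367. ]
60 77888877776854555555555555555555555555555555555555555555555555555555555555555555555555555555555555558888888
70 87778877877254555555555555555555555555555555555555555555455555555555555555555555555555555555555555555555588
80 87777777767253555555555555555555555555555555555555555555555554455555555555555555555555555555555555577777777
90 77878777772253555555555555555555555555555555555555555555555554555555555555555555555555555555666667777777777
100 88887878672254555555555555555556555555555555555555555555555555555555555555555555555565555555577767766677777
110 88887876822245555555555555555555455555555555555
[... 1600 characters left out ...]
##76677722222222222222222222
260 4222222222222288888888####12122#####2222222222222222222222222222222222####12222####177772222222222222222222
270 22222222222222888############32#####2222222222222222222222222222222222#####3############6222222222222222222
280 #########222223#####################222222225222222222222222222222222######################122222##########
290 ###################################46556666666555222222222222222222228#####################################
300 ##################################3555556666655555666666567776666663488####################################
310 #################################275655556666555556666556677777666657776###################################
```

Emit:
step_arm(
  plan=[
    [0,0,0,0.07,0,0.5,-1],
    [0,0,0,0,0,0.5,-1],
    [0,0,0,0,0,0.5,-1],
    [0,0,0,0,0,0.5,-1],
    [0,0,0,0,0,0.5,-1],
    [0,0,0,0,0,0.3,-1],
    [0,0,0,0,0,0.15,-1],
    [0,0,0,0,0,0,-1],
  ],
)

```text
t: 24.75
tool_pos: [0.4732, 0.2058, 0.0007]
tool_rot: [2.137, 2.298, -0.005]
ft_force: [0.9, -0.1, -1.2]
gripper_width: 0.044
gripper_force: 50.6
```

```bash
python3 st.py
```

```text
t 24.75 [0.4732 0.2058 0.0007] tilt -0.28208644300808944 radius -0.03324328993888367 x -0.13980888775668548 yoff 0.01146825649971897 w 0.04404157146661588 F [ 0.9205 -0.1205 -1.1774] 50.5541607295163 q [ 0.2834  0.0777 -0.2643  1.2299 -0.0048  1.7813]
```

Emit:
step_arm(
  plan=[
    [0,0,0,0,0,0.03,-1],
    [0,0,0,0,0,0.03,-1],
    [0,0,0,0,0.1,0,-1],
    [0,0,0,0,0.1,0,-1],
    [0,0,0,0,0.1,0,-1],
    [0,0,0,0,0.07,0,-1],
    [0,0,0,0,0,0,-1],
    [0,0,0,0,0,0,-1],
  ],
)

```text
t: 25.75
tool_pos: [0.4842, 0.2066, -0.0011]
tool_rot: [2.137, 2.298, -0.005]
ft_force: [0.7, -0.1, -2.3]
gripper_width: 0.0445
gripper_force: 50.6
```

```bash
python3 st.py
```

```text
t 25.75 [ 0.4842  0.2066 -0.0011] tilt -0.2815790024635535 radius -0.03500125542718156 x -0.12877969913505355 yoff 0.011480755708815103 w 0.044488249610766833 F [ 0.7062 -0.1325 -2.2547] 50.554044500458986 q [ 0.279   0.1055 -0.2381  1.2283 -0.0048  1.7769]
```

Emit:
step_arm(
  plan=[
    [0,0,0,0,0.05,0,-1],
    [0,0,0,0,0.05,0,-1],
    [0,0,0,0,0.03,0,-1],
    [0,0,0,0,0,0,-1],
    [0,0,0,0,0,0,-1],
    [0,0,0,0,0,0,-1],
    [0,0,0,0,0,0,-1],
    [0,0,0,0,0,0,-1],
  ],
)

```text
t: 26.75
tool_pos: [0.4877, 0.2068, -0.0012]
tool_rot: [2.137, 2.299, -0.007]
ft_force: [-4.0, -1.3, 0.2]
gripper_width: 0.0442
gripper_force: 50.4
```

```bash
python3 st.py
```

```text
t 26.75 [ 0.4877  0.2068 -0.0012] tilt -0.2915161014146192 radius -0.03512730614414914 x -0.12536203750656275 yoff 0.011443299733681288 w 0.04417276532779106 F [-3.9507 -1.3382  0.1839] 50.36066081374884 q [ 0.2776  0.1148 -0.2283  1.2298 -0.0048  1.7753]
```

Emit:
step_arm(
  plan=[
    [0,0,0,0,0.03,0,-1],
    [0,0,0,0,0.03,0,-1],
    [0,0,0,0,0,0,-1],
    [0,0,0,0,0,0,-1],
    [0,0,0,0,0,0,-1],
    [0,0,0,0,0,0,-1],
    [0,0,0,0,0,0,-1],
    [0,0,0,0,0,0,-1],
  ],
)

```text
t: 27.75
tool_pos: [0.4877, 0.2066, -0.0014]
tool_rot: [2.138, 2.301, -0.011]
ft_force: [-6.6, -2.0, 0.9]
gripper_width: 0.0444
gripper_force: 50.2
```

```bash
python3 st.py
```

```text
t 27.75 [ 0.4877  0.2066 -0.0014] tilt -0.3139379953052097 radius -0.03537674727112311 x -0.12529252488514048 yoff 0.011281071232387375 w 0.044356436434221456 F [-6.5759 -1.9677  0.8739] 50.22647698642686 q [ 0.277   0.1189 -0.2243  1.233  -0.0045  1.7743]
```

Emit:
step_arm(
  plan=[
    [0,0,0,0,0,0.03,-1],
    [0,0,0,0,0,0.03,-1],
    [0,0,0,0,0,0,-1],
    [0,0,0,0,0,0,-1],
    [0,0,0,0,0,0,-1],
    [0,0,0,0,0,0,-1],
    [0,0,0,0,0,0,-1],
    [0,0,0,0,0,0,-1],
  ],
)

```text
t: 28.75
tool_pos: [0.4876, 0.207, -0.0024]
tool_rot: [2.138, 2.301, -0.01]
ft_force: [-8.0, -0.6, 5.0]
gripper_width: 0.0441
gripper_force: 50.6
```

```bash
python3 st.py
```

```text
t 28.75 [ 0.4876  0.207  -0.0024] tilt -0.2694260823153596 radius -0.03636156636161975 x -0.12536827049014296 yoff 0.011672792085339874 w 0.04410390452909366 F [-8.0146 -0.5537  4.9863] 50.595380233135074 q [ 0.2773  0.1195 -0.2257  1.2308 -0.0037  1.7745]
```

Emit:
step_arm(
  plan=[
    [0,0,0,0,0,0.03,-1],
    [0,0,0,0,0,0,-1],
    [0,0,0,0,0,0,-1],
    [0,0,0,0,0,0,-1],
    [0,0,0,0,0,0,-1],
    [0,0,0,0,0,0,-1],
    [0,0,0,0,0,0,-1],
    [0,0,0,0,0,0,-1],
  ],
)

```text
t: 29.75
tool_pos: [0.4877, 0.207, -0.0024]
tool_rot: [2.138, 2.301, -0.01]
ft_force: [-11.1, -2.6, 9.1]
gripper_width: 0.044
gripper_force: 51.0
```

```bash
python3 st.py
```

```text
t 29.75 [ 0.4877  0.207  -0.0024] tilt -0.2687525575580074 radius -0.03637041792879283 x -0.1253365832139449 yoff 0.011687036479613812 w 0.04397190127597432 F [-11.1114  -2.5602   9.1461] 50.95679824473336 q [ 0.2773  0.1193 -0.226   1.2305 -0.0038  1.7745]
```

Emit:
step_arm(
  plan=[
    [0,0,0,0,0,-0.04,-1],
    [0,0,0,0,0,0,0.1],
    [0,0,0,0,0,0,0.2],
    [0,0,0,0,0,0,0.25],
    [0,0,0,0,0,0,0.25],
    [0,0,0,0,0,0,0.25],
    [0,0,0,0,0,-0.2,0.25],
    [0,0,0,0,0,-0.4,0.25],
  ],
)

```text
t: 30.75
tool_pos: [0.4896, 0.207, 0.0156]
tool_rot: [2.137, 2.299, -0.007]
ft_force: [0.4, 0.3, -0.4]
gripper_width: 0.0534
gripper_force: 0.0
```

```bash
python3 st.py
```

```text
t 30.75 [0.4896 0.207  0.0156] tilt -0.2896214524462884 radius -0.018319464275532438 x -0.12345417182930299 yoff 0.01144513853798998 w 0.05336105289583415 F [ 0.3582  0.3318 -0.4248] 0.0 q [ 0.277   0.1072 -0.2019  1.2637 -0.0047  1.7748]
```

Emit:
step_arm(
  plan=[
    [0,0,0,0,0,-0.6,0.25],
    [0,0,0,0,0,-0.6,0.25],
    [0,0,0,0,0,-0.6,0.25],
    [0,0,0,0,-0.1,-0.6,0],
    [0,0,0,0,-0.3,-0.6,-0.5],
    [0,0,0,0,-0.4,-0.6,-1],
    [0,0,0,0,-0.4,-0.3,-1],
    [0,0,0,0,-0.4,0,-1],
  ],
)

```text
t: 31.75
tool_pos: [0.4416, 0.2043, 0.1334]
tool_rot: [2.136, 2.298, -0.003]
ft_force: [0.8, -0.5, -0.1]
gripper_width: -0.0001
gripper_force: 0.0
```

```bash
python3 st.py
python3 - <<'E'
from h import *
from bench import camera
s,p,r=cur();c=camera("wrist");f=c["frame"];cv2.imwrite("pics/w10raw.png",f);np.savez("w10.npz",p=p,r=r.as_matrix(),T=c["T_tool_cam"],k=[c["fx"],c["cx"],c["cy"]])
T=c["T_tool_cam"]
def pj(P):
    q=T[:3,:3].T@(r.inv().apply(P-p)-T[:3,3]);return (q[:2]/q[2]*c["fx"]+[c["cx"],c["cy"]]).round(1)
O=np.array([AX[0],AX[1],0])-EX*.0028
for n,x,y,z in(("ledge+y near",-.165,.06,.012),("ledge-y near",-.165,-.06,.012),("lip top+y",-.1,.06,.024),("liptopback+y",-.092,.06,.024),("lip top-y",-.1,-.06,.024),("blk",-.145,.0425,.05),("blk",-.1,.0425,.05),("blk",-.145,-.0425,.05),("blk",-.1,-.0425,.05)):print(n,pj(O+EX*x+EY*y+[0,0,z]))
g=f.max(2)
for v in range(90,300,8): print(v,"".join("#" if x<40 else chr(48+min(9,int(x)//26)) for x in g[v,180:420:2]))
E
```

```text
t 31.75 [0.4416 0.2043 0.1334] tilt -0.2582884968324031 radius 0.09942090065701606 x -0.17150682904151068 yoff 0.01164692890902609 w -5.613285648216704e-05 F [ 0.7686 -0.452  -0.1149] 0.0 q [ 0.2988 -0.0571 -0.1329  1.4947 -0.0047  1.7965]
ledge+y near [259.5 123.5]
ledge-y near [259.1 244.1]
lip top+y [333.7 124.5]
liptopback+y [342.8 124.5]
lip top-y [325.7 249.4]
blk [284.5 148.6]
blk [339.8 148.7]
blk [282.2 244.5]
blk [333.1 244.5]
90 722454444445555454454454444444444444444445444444444444444464444444444444444444444444444444444444444444544444455556666666
98 322444445554544444444454444444444444444444454444444444444444444444444444444444444444444444444444444444444445556666666666
106 222444444445545444444444444444444444444444444444444444444444444444444443334444443333333334323333333333333333333656666666
114 222444444444445554444444444444444444444444444444444444444444444444444444333333333333333332233444422222245555555555555555
122 222444444444454445444444444444444444444443444444454444444444333333333333333222222222222232234455444433321112222223333333
130 22244444444444444444444444444444
[... 2013 characters left out ...]
111########8887778888777777777878777878777777876212256356666522222222222222
266 2576787777887777876######################2################17777777777787778888888888888888888888721125666652222222222222
274 #######3666667777###########################################3888888888#################588888888888852466665322222222222
282 ###############################################################################################1788887546666532222222222
290 ########################################################################################################4666664222222222
298 #################################################################################################################2222222
```

The block's edges in the wrist view (u≈285–339, rows 150–248) match a centred, flush placement to about 2 mm. I'll give it a gentle push with shut fingers to make sure it is flush.

Emit:
step_arm(
  plan=[
    [0,0,0,-0.08,-0.4,0,-1],
    [0,0,0,-0.08,-0.4,0.4,-1],
    [0,0,0,-0.08,0,0.7,-1],
    [0,0,0,0,0,0.8,-1],
    [0,0,0,0,0,0.8,-1],
    [0,0,0,0,0,0.8,-1],
    [0,0,0,0,0,0.6,-1],
    [0,0,0,0,0,0.2,-1],
  ],
)

```text
t: 32.8
tool_pos: [0.4164, 0.1938, 0.0013]
tool_rot: [2.138, 2.3, -0.011]
ft_force: [-0.4, -0.3, -0.5]
gripper_width: 0.0004
gripper_force: 0.0
```

```bash
python3 st.py
```

```text
t 32.8 [0.4164 0.1938 0.0013] tilt -0.3375104725525956 radius -0.03266927884311277 x -0.19735929660342338 yoff 0.0036548978839697475 w 0.0003994058257986205 F [-0.4455 -0.3355 -0.5102] 0.0 q [ 0.2932 -0.0649 -0.4064  1.2347 -0.0048  1.7912]
```

Emit:
step_arm(
  plan=[
    [0,0,0,0,0.3,0,-1],
    [0,0,0,0,0.3,0,-1],
    [0,0,0,0,0.3,0,-1],
    [0,0,0,0,0.1,0,-1],
    [0,0,0,0,0.03,0,-1],
    [0,0,0,0,0.03,0,-1],
    [0,0,0,0,0,0,-1],
    [0,0,0,0,0,0,-1],
  ],
)

```text
t: 33.8
tool_pos: [0.4502, 0.1969, 0.0035]
tool_rot: [2.136, 2.298, -0.005]
ft_force: [-0.1, -0.1, 0.6]
gripper_width: 0.0002
gripper_force: 0.0
```

```bash
python3 st.py
```

```text
t 33.8 [0.4502 0.1969 0.0035] tilt -0.28298031133106055 radius -0.03050448862160255 x -0.16338776301610392 yoff 0.004248534796231809 w 0.00022599441286966568 F [-0.0883 -0.0815  0.6483] 0.0 q [ 0.2792  0.0124 -0.3262  1.2333 -0.0048  1.7769]
```

Emit:
step_arm(
  plan=[
    [0,0,0,0,0.04,0,-1],
    [0,0,0,0,0.04,0,-1],
    [0,0,0,0,0.03,0,-1],
    [0,0,0,0,0,0,-1],
    [0,0,0,0,0,0,-1],
    [0,0,0,0,0,0,-1],
    [0,0,0,0,0,0,-1],
    [0,0,0,0,0,0,-1],
  ],
)

```text
t: 34.8
tool_pos: [0.4531, 0.1971, 0.0034]
tool_rot: [2.137, 2.299, -0.007]
ft_force: [-5.5, 0.4, 2.5]
gripper_width: 0.0002
gripper_force: 2.2
```

```bash
python3 st.py
```

```text
t 34.8 [0.4531 0.1971 0.0034] tilt -0.2823161028174529 radius -0.030593050509987847 x -0.16048653630474038 yoff 0.004263325769575663 w 0.00021627295406298814 F [-5.4506  0.3701  2.4912] 2.205612573397957 q [ 0.2778  0.0207 -0.3181  1.2342 -0.0046  1.7756]
```

Emit:
step_arm(
  plan=[
    [0,0,0,0,0.04,0,-1],
    [0,0,0,0,0.02,0,-1],
    [0,0,0,0,0,0,-1],
    [0,0,0,0,0,0,-1],
    [0,0,0,0,-0.1,0,-1],
    [0,0,0,0,-0.3,0,-1],
    [0,0,0,0,-0.6,0,-1],
    [0,0,0,0,-0.6,-0.5,-1],
  ],
)

```text
t: 35.8
tool_pos: [0.4066, 0.1935, 0.0176]
tool_rot: [2.137, 2.298, -0.007]
ft_force: [0.8, -0.2, -0.3]
gripper_width: 0.0002
gripper_force: 0.0
```

Emit:
step_arm(
  plan=[
    [0,0,0,0,0,-0.8,-1],
    [0,0,0,0,0,-0.9,-1],
    [0,0,0,0,0,-0.9,-1],
    [0,0,0,0,0,-0.9,-1],
    [0,0,0,0,0,-0.9,-1],
    [0,0,0,0,0,-0.5,-1],
    [0,0,0,0,0,0,-1],
    [0,0,0,0,0,0,-1],
  ],
)

```text
t: 36.8
tool_pos: [0.4072, 0.1944, 0.1644]
tool_rot: [2.137, 2.299, -0.007]
ft_force: [0.3, 0.7, 0.0]
gripper_width: -0.0001
gripper_force: 0.0
```

```bash
python3 st.py
python3 - <<'E'
from h import *
from bench import camera
s,p,r=cur();c=camera("wrist");f=c["frame"]
T=c["T_tool_cam"]
def pj(P):
    q=T[:3,:3].T@(r.inv().apply(P-p)-T[:3,3]);return (q[:2]/q[2]*c["fx"]+[c["cx"],c["cy"]]).round(1)
O=np.array([AX[0],AX[1],0])-EX*.0028
for n,x,y,z in(("ledge+y near",-.165,.06,.012),("ledge-y near",-.165,-.06,.012),("blk",-.145,.0425,.05),("blk",-.1,.0425,.05),("blk",-.145,-.0425,.05),("blk",-.1,-.0425,.05)):print(n,pj(O+EX*x+EY*y+[0,0,z]))
g=f.max(2)
for v in range(110,260,8): print(v,"".join("#" if x<40 else chr(48+min(9,int(x)//26)) for x in g[v,260:440:2]))
# stand + neighbours in the fixed views, before/after
for n in("scene","side"):
    a=cv2.imread(f"pics/{n}0raw.png");b=camera(n)["frame"];cv2.imwrite(f"pics/{n}9raw.png",b)
    for nm,i in(("before",a),("after",b)):
        h=cv2.cvtColor(i,cv2.COLOR_BGR2HSV);o=[]
        for col,lo,hi,box in(("red",0,5,(215,150,260,215)),("blue",105,125,(215,150,262,215)),("yellow",20,32,(255,130,285,160) if n=="scene" else (190,145,212,165))):
            x0,y0,x1,y1=box;m=(h[y0:y1,x0:x1,0]>=lo)&(h[y0:y1,x0:x1,0]<=hi)&(h[y0:y1,x0:x1,1]>150)
            ys,xs=np.nonzero(m);o.append((col,len(xs),xs.mean().round(1)+x0 if len(xs) else 0,ys.mean().round(1)+y0 if len(xs) else 0))
        print(n,nm,o)
E
```

```text
t 36.8 [0.4072 0.1944 0.1644] tilt -0.3057881612019409 radius 0.13037423592805078 x -0.20654399505699458 yoff 0.0039803179058134925 w -8.938238991801917e-05 F [0.2574 0.7213 0.0269] 0.0 q [ 0.3004 -0.1458 -0.1532  1.566  -0.0049  1.7984]
ledge+y near [294.7 113.7]
ledge-y near [291.2 225.7]
blk [321.1 135.4]
blk [371.1 135.4]
blk [316.3 223.7]
blk [362.6 223.7]
110 444444444444444444444444444444444444444444444443333333367777777257888844333111122222223333
118 444544444444444443245555566666556665555555655556688526888688888877888444444333333333321111
126 444444444444444443245555566656666665555556555585554218888876877778884444433333333333333333
134 45445444444444444325555554443111122222222222222222222267788877777844443333333333333333##23
142 8778888844446444433555554444111144334444433344333377766667777777844443333333333333#1345223
150 888888888878877775455566588811113333444466667766666777667777777884433333333332#23523467777
158 88887778878777887488888778881223766677765666676666676766777777773232333321#233367777322222
166 8887777788888888727888887775121565666775666776666776666877777#222##
[... 815 characters left out ...]
888888777777777777777887777777777777765211126777256666222222222
246 #111111#######17777777877777777777777777777787778778778888888888888888742111#3666662222222
254 #111111########377777777788777788878888888888888888888888888888888888888888882256666322222
scene before [('red', 13, np.float64(230.8), np.float64(176.3)), ('blue', 6, np.float64(246.8), np.float64(180.3)), ('yellow', 98, np.float64(269.5), np.float64(141.5))]
scene after [('red', 0, 0, 0), ('blue', 8, np.float64(247.0), np.float64(180.2)), ('yellow', 97, np.float64(269.5), np.float64(141.5))]
side before [('red', 0, 0, 0), ('blue', 0, 0, 0), ('yellow', 0, 0, 0)]
side after [('red', 0, 0, 0), ('blue', 0, 0, 0), ('yellow', 0, 0, 0)]
```

Run:
```python
from h import *
from bench import ticket
i=cv2.imread("pics/scene9raw.png");q=proj("scene",leaf(-30,.136,-.055)[0]);print(q)
h=cv2.cvtColor(i,cv2.COLOR_BGR2HSV);x,y=map(int,q)
m=((h[...,0]<7)|(h[...,0]>173))&(h[...,1]>130);m[:y-20]=0;m[y+20:]=0;m[:,:x-20]=0;m[:,x+20:]=0
ys,xs=np.nonzero(m);print(len(xs),xs.mean(),ys.mean())
if len(xs)>15: print(ticket.sign_off())
```

```text
[235.74   139.3668]
121 235.92561983471074 139.35537190082644
the job is handed in; nothing more can be done
None
```

The job is handed in at about 37 s of the 61 s: the red leaf is turned and resting 30° to the left, and the block sits centred on the ledge (to about 2 mm by the wrist camera), pressed against the lip. Blue and yellow looked unmoved in the final scene picture; I did not re-check the sanding block or the tape, but the arm never went near either. The first grip on the tab closed on air because the fingertips end about 27 mm short of the reported TCP.

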